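Put the ring spacers away in the gated transport rack

TASK

Put the ring spacers away in the transport rack: lift the thumb latch out of its catch, swing the gate wide open, and thread every ring spacer right down over the post that suits its bore, large bores on the thick post and small bores on the thin one, lying flat with the handles clear of the gate. Then swing the gate fully shut so that the latch bar has dropped back into its catch. Leave the blind plate, the one without a hole, where it lies.

Things in the scene. Friction and masses are not known exactly. Their poses are not given: they have to be found in the camera images.
- rack: Fixed aluminium base plate, 228 x 115 mm, top at z = 10 mm. Origin on the worktop midway between the posts, which stand at x = +42 and -42 mm, y = 0 in its frame. The shut gate stands along its x axis at y = -55 mm and swings out to -y, hinge at the +x end. The +y side is open: lay the handles that way; they may overhang the base.
- catch (a point): Top of the fixed catch's upstand, 73 mm above the worktop, at rack x = -107, y = -77 mm. The upstand is 6 mm thick and 16 mm wide; with the gate shut the latch bar lies behind it (between it and the rack's inside). On its outer side a strike slopes down at 45 degrees to about 48 mm height, 27 mm further out.
- gate (a joint): Gate hinge, upright axis: 0 rad shut, grows as it swings out (anticlockwise from above), stop at 1.8. Light friction, stays where left. A 6 mm panel, 30 to 78 mm above the worktop, reaching 165 mm from the hinge: it passes over the flat spacers. A lip along its top on the inside, 58 mm wide, underside at 72 mm, covers the posts' tips (66 mm) when shut; clear of them beyond 1.1 rad.
- gate_hinge (a point): Point on the gate's upright hinge axis, 54 mm above the worktop. Equipment 320 mm high stands along the back, from about 80 mm beyond the hinge: opening to 1.3 rad is enough and keeps the gripper clear of it. Hinge post 11 mm thick, 93 mm high. The point turns with the gate: its x axis points along the gate from the free end to the hinge, its y axis is square to the gate, towards the inside.
- latch (a joint): Latch bar on the gate's outer face, level axis square to the gate: 0 rad at rest, grows as its free end lifts, stop at 0.55; falls back by its weight (60 g). The bar reaches 100 mm from its pivot. Lift 0.3 rad to clear the catch, and keep it up until the gate has swung 0.3 rad. When shutting, hold it up and lower it at gate 0, or push the gate home and the strike lifts it.
- latch_pivot (a point): Pivot of the latch bar on the gate's outer face, 62 mm above the worktop, 100 mm from the hinge axis along the gate; it moves with the gate.
- thumb_tab (a point): Gripping point of the thumb tab: dark upright plate on the latch bar, 10 mm thick (square to the gate), 26 mm wide, its top 18 mm above this point. Bar down: 104 mm above the worktop, 28 mm above the lip, 145 mm from the hinge axis along the gate, 10 mm outside its middle plane; 45 mm from the pivot and 42 mm above it. Pinch its faces from above: lift and pull the gate round in one grasp.
- post_thick: Thick steel post, 30 mm diameter, 56 mm tall, chamfered tip, for the large bores. Origin: centre of its foot on the base plate, 10 mm above the worktop.
- post_thin: Thin steel post, 12 mm diameter, 56 mm tall, chamfered tip, for the small bores. Origin: centre of its foot on the base plate, 10 mm above the worktop.
- spacer_large_a: Flat spacer, 85 g, 12 mm thick: steel ring of outer diameter 70 mm, bore 46 mm, with a flat grey handle (light plastic, so the balance point is inside the ring) 16 mm wide ending 85 mm from the bore's centre. Starts lying flat, handle roughly to +y. Origin: centre of the bore, underside; x along the handle away from the ring, z up. Belongs on the thick post. None at the start = absent.
- spacer_large_b: Flat spacer, 85 g, 12 mm thick: steel ring of outer diameter 70 mm, bore 46 mm, with a flat grey handle (light plastic, so the balance point is inside the ring) 16 mm wide ending 85 mm from the bore's centre. Starts lying flat, handle roughly to +y. Origin: centre of the bore, underside; x along the handle away from the ring, z up. Belongs on the thick post. None at the start = absent.
- spacer_small_a: Flat spacer, 85 g, 12 mm thick: steel ring of outer diameter 50 mm, bore 26 mm, with a flat grey handle (light plastic, so the balance point is inside the ring) 16 mm wide ending 85 mm from the bore's centre. Starts lying flat, handle roughly to +y. Origin: centre of the bore, underside; x along the handle away from the ring, z up. Belongs on the thin post. None at the start = absent.
- spacer_small_b: Flat spacer, 85 g, 12 mm thick: steel ring of outer diameter 50 mm, bore 26 mm, with a flat grey handle (light plastic, so the balance point is inside the ring) 16 mm wide ending 85 mm from the bore's centre. Starts lying flat, handle roughly to +y. Origin: centre of the bore, underside; x along the handle away from the ring, z up. Belongs on the thin post. None at the start = absent.
- blind: Blind plate, loose: solid 70 mm steel disc without a hole, 12 mm thick, with the same kind of handle (16 mm wide, ending 85 mm from the centre). Not to be moved. Near it, on the robot side, stands a blue instrument 270 mm high (x below 0.5, y below -0.35): keep the gripper clear of it. Origin: centre of the disc, underside; x along the handle.

How it is judged:
By the outcome, as a careful person would: the job done as asked, in the order asked, and still so for the second after the job is handed in, with the robot touching nothing.
Of spacer_large_a, spacer_large_b, spacer_small_a, spacer_small_b only 3 to 4 are there at a start; the rules pass over those that are not, and their reading is None.
At some moment in a run one of spacer_large_a, spacer_large_b, spacer_small_a, spacer_small_b may be knocked a few centimetres aside while the robot is not near it.
It also fails if it takes over 210 s, if anything falls off the work surface, if the arm or the gripper's body presses on something with over 40 N, if the wrist force passes 120 N, or if a joint passes its speed limit or range.

ROBOT

A 7-joint arm with a two-finger parallel gripper is mounted at the origin on a cart in front of the work surface, level with it; the furniture and walls round the work are solid. World frame = base frame: x ahead of the robot, y to its left, z up, the work surface at z = 0. Lengths are in mm, angles in rad, forces in N, time in s.
With the tool pointing down it reaches from about 400 to 875 mm from the base axis. Payload 4.4 kg.
Tool frame: the origin (TCP) lies midway between the tips of the shut fingers; the grasp point (between the pads) lies 19 mm behind it; z points along the fingers, y is the direction in which the jaws open and shut (so a half turn about z gives the same grasp; the last joint's range is limited). The gripper opens to 85 mm and grips with 20 to 120 N. Pads are 22 mm wide; open, the fingers measure 114 mm over their backs; the gripper's body (76 mm by 85 mm) begins 54 mm behind the grasp point. The pads swing forward as they close: fully open they stand 13 mm farther back than shut.
Start: joints at [1.239, 0.628, 0.038, 1.517, -0.027, 0.996, -0.02], TCP at [170.771, -627.18, 208.213] pointing down, gripper open.
Joint ranges: [-3.06, 3.06], [-0.37, 2.12], [-1.25, 1.32], [0.18, 2.47], [-1.1, 4.24], [0.23, 1.98], [-2.94, 2.94]. Speed limits (rad/s): [2.57, 2.57, 3.14, 3.14, 3.14, 3.14, 3.14].

INTERFACE

Orientations are given as a rotation vector (axis times angle).
In Python, from cell import * gives the robot as it stands.
- The arm moves only by the shell command python3 -m jog 'ROWS'. ROWS is JSON, a list of rows, each a list of 5 numbers: the opening, from -1 (shut) to 1 (fully open), then the shift along the tool's x, y, z in mm, then the turn about the tool's z in degrees. In form: [[hand, x, y, z, twist], ...]. A call has 1 to 8 rows; each row is the pose to reach, as a shift and turn from the pose commanded when the call began, along the tool's axes at that moment; what a row does not reach only later rows make up. A row lasts 1/8 s, in which the tool goes at most 62.5 mm and 10.7 degrees, less where a joint would pass 70% of its speed; a pose out of reach is approached as far as the arm can. A call with a gripper value outside its range is refused whole. The fingers move at their own pace and stop on an object; the grip force is fixed at half the most. Time passes only in rows, so rows that repeat a pose let the fingers close. It gives the time, the measured TCP pose, the force and the opening at its end, in the units of the state.
- sense(): the state, without advancing time (a new reading comes with each control period).
- snapshot(name): name is "side" or "top" or "wrist"; returns the picture (480x640x3 uint8, red, green, blue); there is no depth.
- camera_model(name): a dict with "camera_matrix" (3x3 intrinsics, pixels), "extrinsics" (4x4, takes a point from world to camera coordinates). Camera axes: x right, y down, z forward; pixel columns grow to the right and rows downward; lengths in mm; the calibration is good to about 2 mm. A picture is of the moment at which its call begins: read the wrist's pose just before it. camera_model takes no time and is no camera call; for the wrist camera it gives the pose at the moment of the call.
- sign_off(): hands the job in, once; it reports no verdict.
The state is a dict: "clock": time; "q": joint angles; "joint_vel": joint speeds; "tau": joint torques, N m; "position": TCP position; "tcp_rot": TCP orientation; "wrist_force": force on the tool from outside, world axes, zero at the start; "torque": the same for the moment, N m; "finger_gap": finger opening in mm.
Only numpy, scipy, OpenCV 4.12 (cv2) and the standard library are available. Lean on these libraries where they do the work, as an engineer would, in place of code of your own. Each camera call takes 0.05 s, during which the arm holds its last target.

## Working session

There is one attempt and no reset: what is moved stays moved. The work goes in short steps, Python scripts to look and compute and a shell command to move; the robot and the scene stay as the last step left them, time stands still between calls to the robot, and variables do not carry over. Pictures are saved under pics/ and viewed, and the job is handed in when it is done.

```bash
ls; mkdir -p pics; python3 - <<'E'
from cell import *
import cv2
print(sense())
for n in ["side","top","wrist"]:
    cv2.imwrite(f"pics/{n}0.png",snapshot(n)[:,:,::-1])
    m=camera_model(n);print(n,m)
E
```

```text
pics
{'clock': 0.0, 'q': array([ 1.23921211,  0.62933342,  0.0384536 ,  1.51840078, -0.02698327,
        0.99627573, -0.0200009 ]), 'joint_vel': array([ 0.00069669,  0.00055901,  0.00057959,  0.00139234,  0.00075687,
       -0.00112908, -0.00012601]), 'tau': array([ 3.16565083e-04, -5.63387489e+01,  1.22654099e+00, -1.93441415e+01,
        1.11181301e-02,  1.03846935e-02,  3.24771395e-05]), 'position': array([ 170.5697788 , -626.51816084,  207.28709137]), 'tcp_rot': array([-3.11203404e+00, -4.16013548e-01,  4.66238333e-04]), 'wrist_force': array([-0.30310467, -0.11562944, -0.60592412]), 'torque': array([ 0.0573019 ,  0.02025889, -0.00191845]), 'finger_gap': 85.24352209162069}
side {'camera_matrix': array([[606.05344694,   0.        , 305.63394275],
       [  0.        , 606.05344694, 249.65738647],
       [  0.        ,   0.        ,   1.        ]]), 'extrinsics': array([[-9.95881484e-01, -9.03760555e-02, -7.22755396e-03,
         5.57491070e+02],
       [-4.45099718e-02,  5.56801963e-01, -8.29451889e-01,
         2.23735731e+02],
       [ 7.89869063e-02, -8.25714081e-01, -5.58531401
[... 486 characters left out ...]
 [ 2.00153902e-01, -8.07454255e-03, -9.79731196e-01,
         9.17409185e+02],
       [ 0.00000000e+00,  0.00000000e+00,  0.00000000e+00,
         1.00000000e+00]])}
wrist {'camera_matrix': array([[356.19208625,   0.        , 313.23597996],
       [  0.        , 356.19208625, 239.05112925],
       [  0.        ,   0.        ,   1.        ]]), 'extrinsics': array([[ 2.62516960e-01, -9.64925210e-01, -2.04574091e-03,
        -6.49802547e+02],
       [-9.20586943e-01, -2.51088489e-01,  2.99122468e-01,
        -3.86655006e+01],
       [-2.89144472e-01, -7.66414387e-02, -9.54212536e-01,
         3.79698097e+02],
       [ 0.00000000e+00,  0.00000000e+00,  0.00000000e+00,
         1.00000000e+00]])}
```

View pics/top0.png

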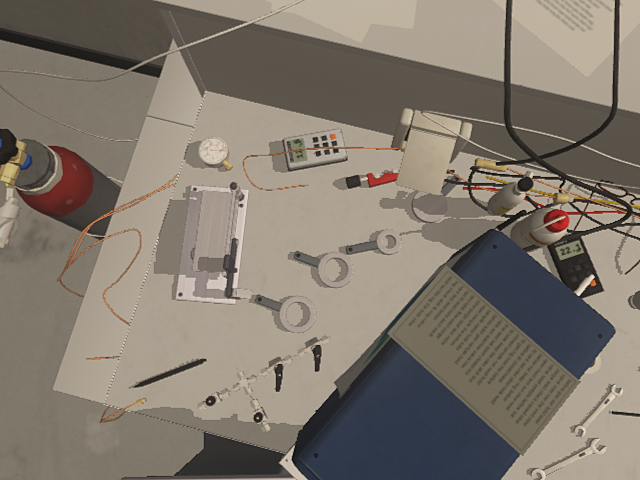

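View pics/side0.png

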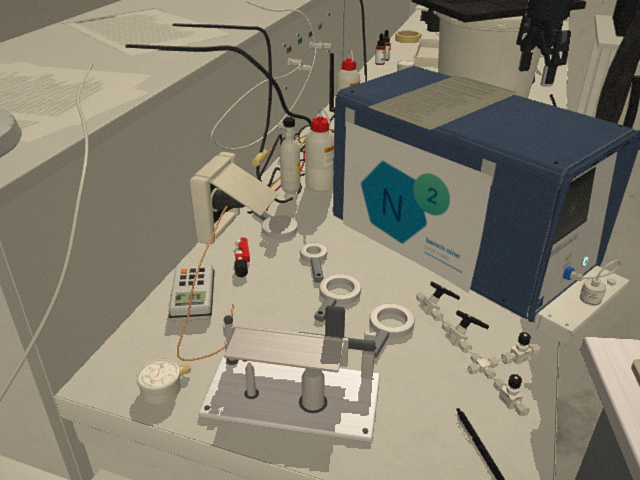

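View pics/wrist0.png

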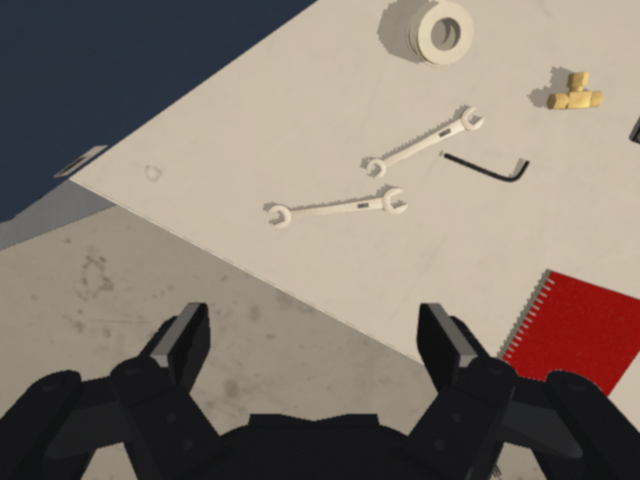

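```bash
cat > h.py <<'E'
from cell import *
import cv2, numpy as np
from scipy.spatial.transform import Rotation as R
def p2w(m,u,v,z):
    K=np.array(m["camera_matrix"]);E=np.array(m["extrinsics"])
    d=np.linalg.inv(K)@[u,v,1.]; Rm=E[:3,:3];c=-Rm.T@E[:3,3];d=Rm.T@d
    return c+d*(z-c[2])/d[2]
def w2p(m,p):
    K=np.array(m["camera_matrix"]);E=np.array(m["extrinsics"])
    q=K@(E[:3,:3]@np.array(p,float)+E[:3,3]);return q[:2]/q[2]
def crop(img,x0,y0,x1,y1,s,fn):
    cv2.imwrite(fn,cv2.resize(img[y0:y1,x0:x1],None,fx=s,fy=s,interpolation=cv2.INTER_CUBIC))
def tool():
    s=sense();return s["position"],R.from_rotvec(s["tcp_rot"]).as_matrix()
E
python3 - <<'E'
from h import *
m=camera_model("top")
for n,u,v,z in [("c1",190,187,10),("c2",249,186,10),("c3",240,304,10),("c4",177,301,10),("L1",335,268,12),("L2",296,313,12),("S",387,240,12),("blind",430,206,12)]:
    print(n,p2w(m,u,v,z).round(1))
i=cv2.imread("pics/top0.png");crop(i,165,170,325,330,4.5 if 0 else 3.7,"pics/t1.png")
crop(i,230,180,460,340,3.4,"pics/t2.png")
i=cv2.imread("pics/side0.png");crop(i,180,290,400,450,3.5,"pics/s1.png")
E
```

```text
c1 [690.4  45.6  10. ]
c2 [691.3 -70.9  10. ]
c3 [459.3 -57.7  10. ]
c4 [466.3  61.5  10. ]
L1 [ 525.6 -238.5   12. ]
L2 [ 441.1 -163.7   12. ]
S [ 579.2 -340.2   12. ]
blind [ 646.3 -427.1   12. ]
```

View pics/t1.png

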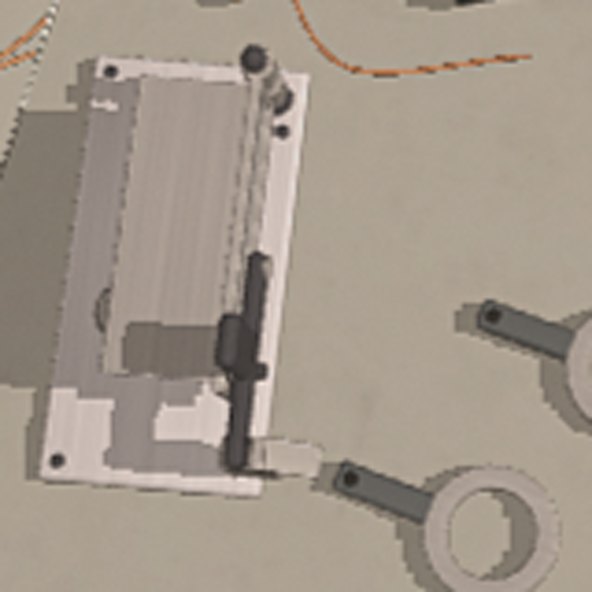

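View pics/t2.png

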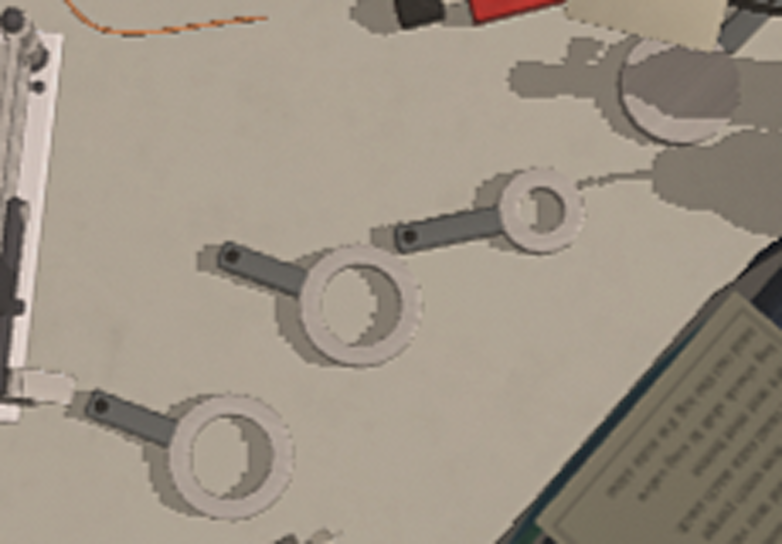

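View pics/s1.png

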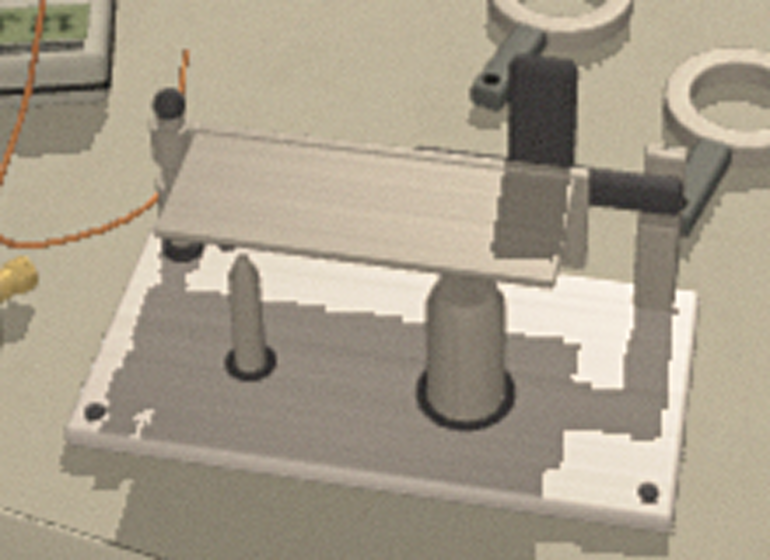

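```bash
python3 - <<'E'
from h import *
mt=camera_model("top");ms=camera_model("side")
T=lambda x,y:(165+x/3.7,170+y/3.7)
S=lambda x,y:(180+x/3.5,290+y/3.5)
c=[p2w(mt,*T(*a),10)[:2] for a in [(98,57),(310,73),(262,495),(42,478)]]
print("top corners",np.round(c,1), np.mean(c,0).round(1))
c=np.array(c); print("yaw",np.arctan2(*(c[0]-c[3])[::-1]),np.arctan2(*(c[1]-c[2])[::-1]))
cs=np.array([p2w(ms,*S(*a),10)[:2] for a in [(70,428),(155,235),(697,292),(672,515)]])
print("side corners",cs.round(1),cs.mean(0).round(1))
th=p2w(ms,*S(249,362),10);tk=p2w(ms,*S(466,397),10);o=(th+tk)/2
print("feet",th,tk,o,np.linalg.norm(th-tk),np.arctan2(*(th-tk)[[1,0]]))
def tri(a,b):
    A=[]
    for m,(u,v) in ((mt,a),(ms,b)):
        P=np.array(m["camera_matrix"])@np.array(m["extrinsics"])[:3]
        A+= [u*P[2]-P[0],v*P[2]-P[1]]
    X=np.linalg.svd(np.array(A))[2][-1];return X[:3]/X[3]
print("hinge post top",tri(T(253,58),S(168,100)))
print("tab top in top (z=122)",p2w(mt,*T(232,340),122), "side",p2w(ms,*S(545,60),122))
Z=lambda x,y:(230+x/3.4,180+y/3.4)
for n,r,h in (("L1",(361,304),(231,256)),("L2",(231,456),(99,406)),("S",(541,210),(409,236))):
    a=p2w(mt,*Z(*r),12);b=p2w(mt,*Z(*h),12);print(n,a.round(1),np.degrees(np.arctan2(b[1]-a[1],b[0]-a[0])).round(1),np.linalg.norm(a-b))
E
```

```text
top corners [[693.7  42.8]
 [683.6 -70.6]
 [459.8 -49.8]
 [469.7  62.9]] [576.7  -3.7]
yaw -0.08943728772082658 -0.09282729965961291
side corners [[693.2  47.9]
 [682.1 -54.9]
 [460.8 -41.1]
 [470.7  68.8]] [576.7   5.2]
feet [632.24875687  10.25240746  10.        ] [547.91616637  20.66722391  10.        ] [590.08246162  15.45981568  10.        ] 84.97325592286137 -0.1228747809711147
hinge post top [669.94003456 -52.5641909   85.08166583]
tab top in top (z=122) [522.91232834 -52.07573537 122.        ] side [523.6724167  -44.09461062 122.        ]
L1 [ 522.9 -240.7   12. ] 68.9 78.3646036221074
L2 [ 439.  -167.3   12. ] 68.8 78.65238493995012
S [ 575.7 -344.1   12. ] 100.7 76.85472772022273
```

```bash
python3 -m jog '[[1,0,0,-60,0],[1,0,0,-120,0],[1,0,0,-180,0],[1,0,0,-200,0],[1,40,-40,-200,0],[1,80,-76,-200,0],[1,120,-114,-200,0],[1,160,-152,-200,0]]'
python3 -m jog '[[1,40,-40,0,0],[1,80,-76,0,0],[1,120,-114,0,5],[1,160,-152,0,10],[1,200,-190,0,15],[1,240,-228,0,20],[1,286,-272,0,20],[1,286,-272,0,20]]'
python3 - <<'E'
from h import *
s=sense();print(s['position'],s['q'],s['wrist_force'])
m=camera_model("wrist");img=snapshot("wrist");import pickle;pickle.dump(m,open("w1.pkl","wb"))
cv2.imwrite("pics/w1.png",img[:,:,::-1])
E
```

```text
clock: 1.15
position: [285.9, -436.7, 408.0]
tcp_rot: [-3.114, -0.416, -0.0]
wrist_force: [1.1, 0.4, 0.0]
finger_gap: 85.5
clock: 2.15
position: [491.4, -95.2, 407.8]
tcp_rot: [-3.136, 0.115, -0.0]
wrist_force: [-0.1, -1.0, -0.3]
finger_gap: 85.8
[491.44343818 -95.2001372  407.77343288] [ 0.29597549  0.2416842  -0.2078922   1.59239861  0.04791676  1.3129256
 -1.56248542] [-0.10945841 -0.98905158 -0.25377516]
```

View pics/w1.png

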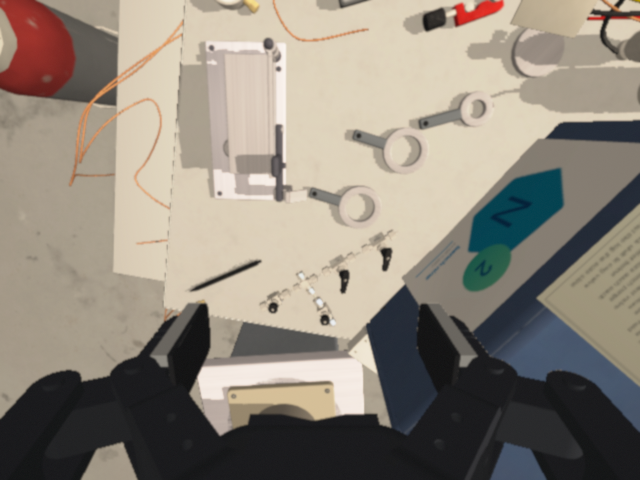

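```bash
python3 - <<'E'
from h import *
i=cv2.imread("pics/w1.png");crop(i,190,25,370,245,2.7,"pics/w1a.png");crop(i,300,20,570,240,2.7,"pics/w1b.png")
E
```

```text
(no output)
```

View pics/w1a.png

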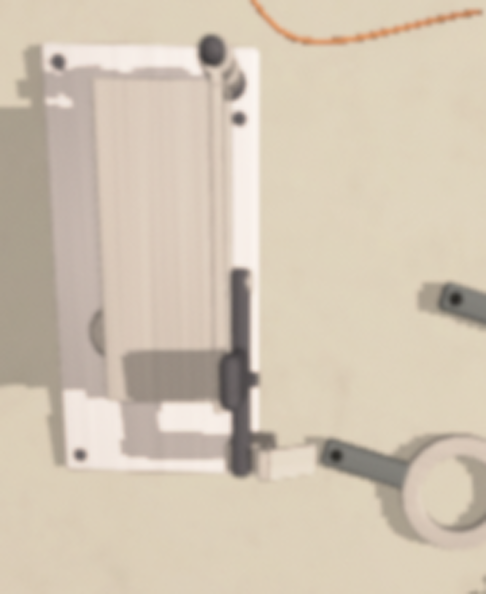

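View pics/w1b.png

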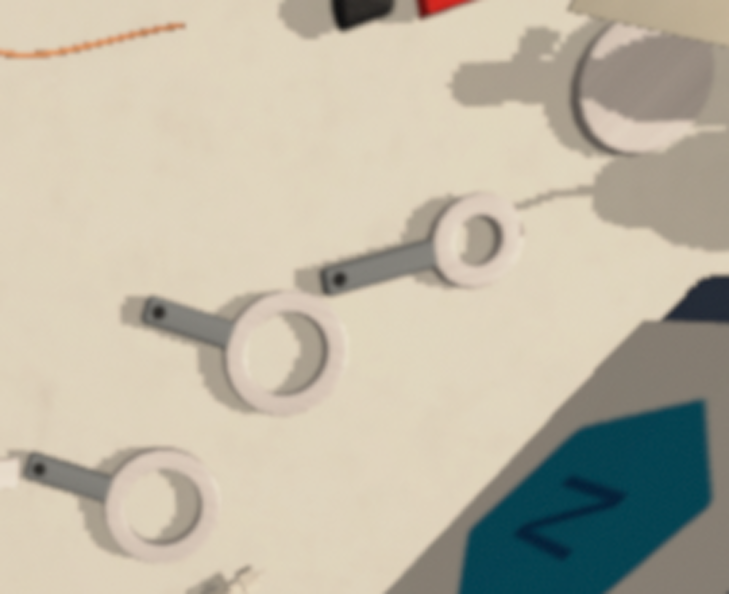

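```bash
python3 - <<'E'
from h import *
import pickle
m=pickle.load(open("w1.pkl","rb"));print(m["extrinsics"].round(3), (-m["extrinsics"][:3,:3].T@m["extrinsics"][:3,3]).round(1))
A=lambda x,y:(190+x/2.7,25+y/2.7);B=lambda x,y:(300+x/2.7,20+y/2.7)
c=np.array([p2w(m,*A(*a),10)[:2] for a in [(42,45),(260,47),(258,472),(66,467)]]);print(c.round(1),c.mean(0))
print([np.linalg.norm(c[i]-c[i-1]).round(1) for i in range(4)],np.arctan2(*(c[0]-c[3])[::-1]),np.arctan2(*(c[1]-c[2])[::-1]))
print("hinge top93",p2w(m,*A(211,50),93)); print("tab top",p2w(m,*A(231,381),122))
for n,r,h in (("L1",(285,353),(158,313)),("L2",(161,505),(39,469)),("S",(477,240),(340,279))):
    a=p2w(m,*B(*r),12);b=p2w(m,*B(*h),12);print(n,a.round(1),np.degrees(np.arctan2(b[1]-a[1],b[0]-a[0])).round(1),np.linalg.norm(a-b))
E
```

```text
[[-7.30000e-02 -9.97000e-01 -4.00000e-03 -5.80370e+01]
 [-9.52000e-01  6.90000e-02  2.99000e-01  3.76120e+02]
 [-2.98000e-01  2.50000e-02 -9.54000e-01  7.18552e+02]
 [ 0.00000e+00  0.00000e+00  0.00000e+00  1.00000e+00]] [ 568.  -102.   572.8]
[[694.4  43.1]
 [685.  -70.5]
 [460.9 -47.7]
 [472.2  65.5]] [578.13015621  -2.40115746]
[np.float64(223.3), np.float64(114.0), np.float64(225.2), np.float64(113.8)] -0.10027824598100674 -0.10138061554394379
hinge top93 [668.18321638 -53.23296004  93.        ]
tab top [525.52227669 -50.19809649 122.        ]
L1 [ 523.7 -238.4   12. ] 69.1 75.93929054843463
L2 [ 441.  -165.3   12. ] 69.3 75.63007811926113
S [ 576.3 -342.9   12. ] 101.3 75.77761387871413
```

```bash
cat >> h.py <<'E'
def rows(targets):
    """targets: list of (x,y,z,yawdeg of tool x); print tool shift rows from current measured pose"""
    p,M=tool();y0=np.degrees(np.arctan2(M[1,0],M[0,0]));print("at",p.round(1),"yaw",y0.round(1))
    for t in targets:
        d=M.T@(np.array(t[:3],float)-p);tw=-((t[3]-y0+180)%360-180)
        print(np.r_[d,tw].round(1).tolist())
E
python3 - <<'E'
from h import *
rows([(524,-50,150,-5.7),(524,-50,88,-5.7)])
E
```

```text
at [490.3 -98.5 407.8] yaw -4.5
[30.1, -50.8, 257.8, 1.2]
[30.1, -50.8, 319.8, 1.2]
```

```bash
python3 -m jog '[[1,10,-10,50,1],[1,20,-30,100,1],[1,30,-51,150,1],[1,30,-51,200,1],[1,30,-51,240,1],[1,30,-51,240,1],[1,30,-51,240,1]]'
python3 - <<'E'
from h import *
rows([(524,-50,88,-5.7)])
m=camera_model("wrist");img=snapshot("wrist")
print(w2p(m,(524,-50,122)),w2p(m,(524,-50,104)))
cv2.imwrite("pics/w2.png",img[:,:,::-1])
E
```

```text
clock: 3.08
position: [524.8, -53.7, 169.6]
tcp_rot: [3.137, -0.16, 0.003]
wrist_force: [-0.8, 0.1, 0.6]
finger_gap: 85.4
at [524.8 -53.7 169.6] yaw -5.9
[-1.3, -3.6, 81.6, -0.2]
[306.58595668 256.14491236] [307.05547591 247.11033222]
```

View pics/w2.png

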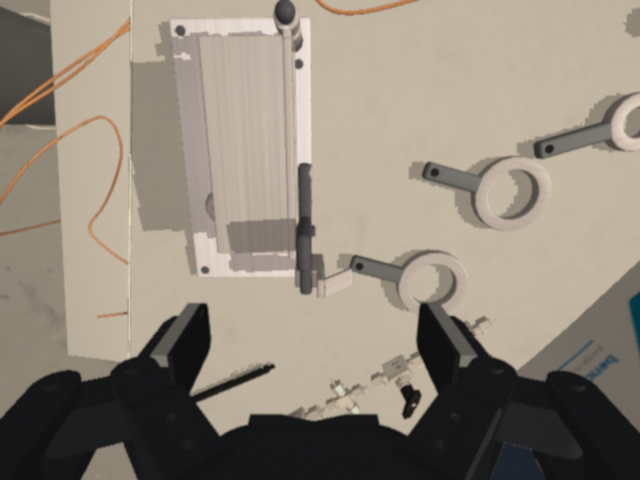

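```bash
python3 - <<'E'
from h import *
m=camera_model("wrist")
i=cv2.imread("pics/w2.png");crop(i,240,150,400,310,3.7,"pics/w2a.png")
print(m["extrinsics"].round(3).tolist())
for n,p in dict(hinge=(668.2,-53.2,93),tabtop=(524,-50,122),c3=(460.9,-47.7,10),c2=(685,-70.5,10)).items(): print(n,w2p(m,p).round(1))
E
```

```text
[[-0.102, -0.995, -0.0, -0.24], [-0.95, 0.097, 0.296, 477.845], [-0.294, 0.03, -0.955, 499.215], [0.0, 0.0, 0.0, 1.0]]
hinge [287.3  12.7]
tabtop [307.1 256.6]
c3 [313.5 277.7]
c2 [313.3  18.5]
```

View pics/w2a.png

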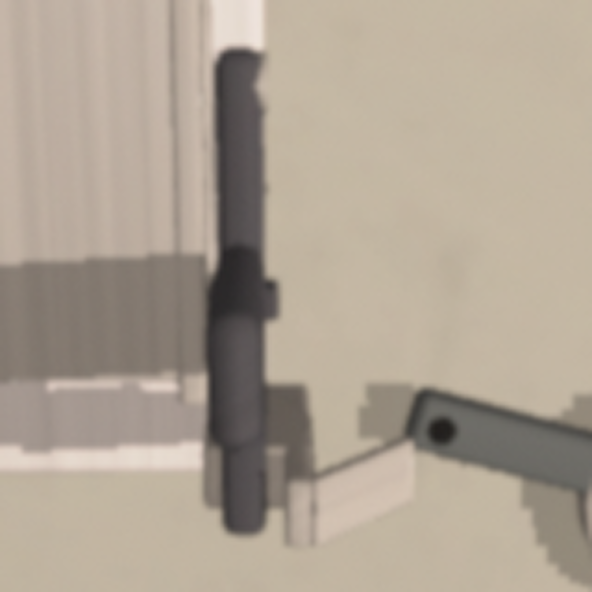

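```bash
python3 -m jog '[[1,1,-5,30,0],[1,1,-5,60,0],[1,1,-5,82,0],[1,1,-5,82,0]]'
python3 -m jog '[[-1,0,0,0,0],[-1,0,0,0,0],[-1,0,0,0,0],[-1,0,0,0,0],[-1,0,0,0,0],[-1,0,0,0,0]]'
python3 - <<'E'
from h import *
p,M=tool();print(p,sense()["wrist_force"])
img=snapshot("wrist");cv2.imwrite("pics/w3.png",img[:,:,::-1])
H=np.array([668.2,-51.5]);ps=p.copy()
g0=np.radians(-5.8)
u=np.array([-np.cos(g0),-np.sin(g0)]) # from hinge along gate
n=np.array([-np.sin(g0),np.cos(g0)])
r=p[:2]-H; print("along",r@u,"inside",r@n)
E
```

```text
clock: 3.62
position: [525.6, -48.1, 86.7]
tcp_rot: [3.137, -0.159, 0.0]
wrist_force: [-0.3, 0.2, 0.2]
finger_gap: 85.4
clock: 4.38
position: [525.6, -47.5, 86.7]
tcp_rot: [-3.138, 0.157, -0.001]
wrist_force: [-1.1, 1.3, 5.7]
finger_gap: 8.2
[525.57773296 -47.51484567  86.69334751] [-1.14264802  1.29629913  5.65708905]
along 142.29486707072223 inside -10.448125038113158
```

View pics/w3.png

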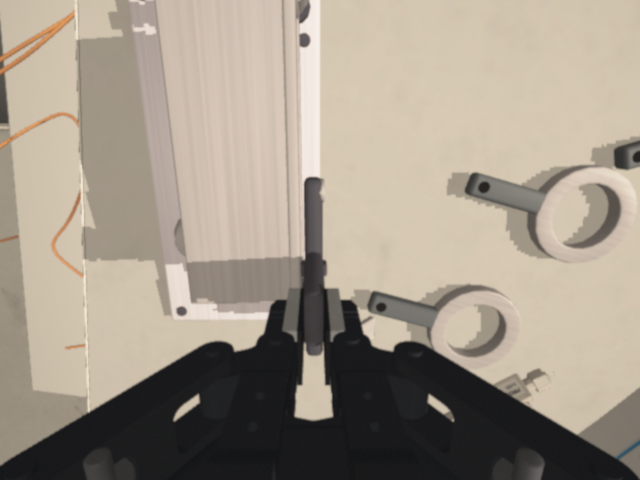

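```bash
python3 -m jog '[[-1,4,0,-4,0],[-1,9,0,-8,0],[-1,14,0,-11.5,0],[-1,20,0,-14.5,0],[-1,20,0,-14.5,0]]'
python3 - <<'E'
from h import *
print(sense()["wrist_force"],sense()["torque"],sense()["finger_gap"])
cv2.imwrite("pics/s4.png",crop(snapshot("side")[:,:,::-1],180,250,420,430,3.3,"pics/s4.png") or cv2.imread("pics/s4.png"))
g0=np.radians(-5.8);H=np.array([668.2,-51.5]);p,M=tool();r=p[:2]-H;L=[]
for d in list(range(7,77,7))+[75]:
    c,s=np.cos(np.radians(d)),np.sin(np.radians(d));q=H+np.array([[c,-s],[s,c]])@r
    L.append((q[0],q[1],p[2],-5.8+d))
rows(L)
E
```

```text
clock: 5.05
position: [545.3, -49.7, 100.3]
tcp_rot: [-3.137, 0.158, 0.001]
wrist_force: [1.4, 1.0, -18.4]
finger_gap: 7.8
[  1.44894756   1.02290006 -18.39811943] [ 0.26142341 -0.27556407  0.21478528] 7.812756502096967
at [545.3 -49.7 100.3] yaw -5.8
[2.2, 14.8, -0.0, -7.0]
[6.2, 29.3, -0.0, -14.0]
[11.9, 43.2, -0.0, -21.0]
[19.3, 56.3, -0.0, -28.0]
[28.2, 68.3, -0.0, -35.0]
[38.6, 79.2, -0.0, -42.0]
[50.1, 88.8, -0.0, -49.0]
[62.8, 96.9, -0.0, -56.0]
[76.3, 103.4, -0.0, -63.0]
[90.6, 108.1, -0.0, -70.0]
[101.0, 110.5, -0.0, -75.0]
```

View pics/s4.png

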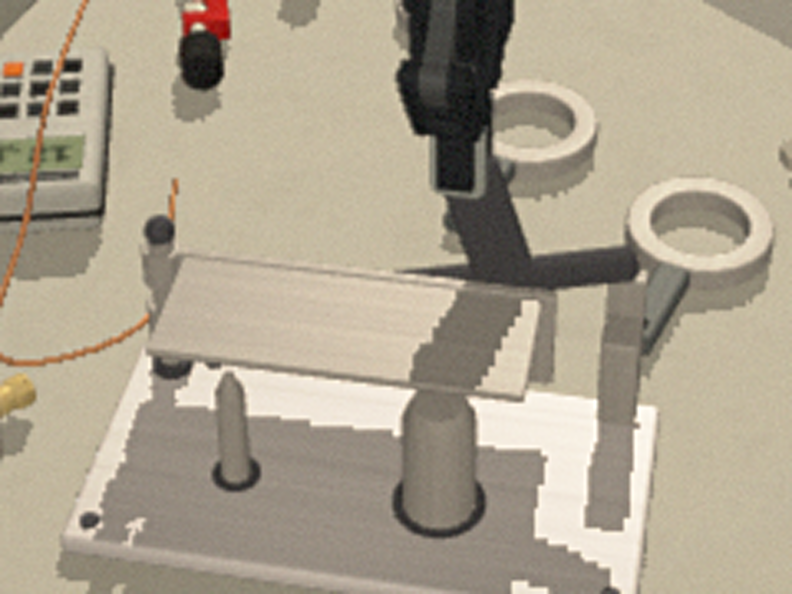

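```bash
python3 -m jog '[[-1,1,7.5,0,-3.5],[-1,2.2,14.8,0,-7],[-1,6.2,29.3,0,-14],[-1,12,43.2,0,-21],[-1,12,43.2,0,-21]]'
python3 - <<'E'
from h import *
print(sense()["wrist_force"],sense()["torque"],sense()["finger_gap"])
g0=np.radians(-5.8);H=np.array([668.2,-51.5]);p,M=tool();r=p[:2]-H;L=[]
print(np.hypot(*r))
for d in [7,14,21,28,35,42,49,54]:
    c,s=np.cos(np.radians(d)),np.sin(np.radians(d));q=H+np.array([[c,-s],[s,c]])@r
    L.append((q[0],q[1],p[2],15.2+d))
rows(L)
E
```

```text
clock: 5.72
position: [552.8, -94.5, 100.2]
tcp_rot: [-3.114, -0.412, 0.0]
wrist_force: [2.6, 3.1, -20.0]
finger_gap: 7.5
[  2.60627396   3.12468592 -20.04929297] [ 0.42173647 -0.42786998  0.16817727] 7.481826771913315
123.14398417424228
at [552.8 -94.5 100.2] yaw 15.1
[2.3, 14.9, -0.0, -7.1]
[6.4, 29.3, -0.0, -14.1]
[12.3, 43.2, -0.0, -21.1]
[19.7, 56.2, -0.0, -28.1]
[28.8, 68.3, -0.0, -35.1]
[39.2, 79.1, -0.1, -42.1]
[50.8, 88.6, -0.1, -49.1]
[59.8, 94.5, -0.1, -54.1]
```

```bash
python3 -m jog '[[-1,2.3,14.9,0,-7],[-1,6.4,29.3,0,-14],[-1,12.3,43.2,0,-21],[-1,19.7,56.2,0,-28],[-1,28.8,68.3,0,-35],[-1,39.2,79.1,0,-42],[-1,50.8,88.6,0,-49],[-1,60,94.5,0,-54]]'
python3 - <<'E'
from h import *
rows([])
print(sense()["wrist_force"],sense()["torque"],sense()["finger_gap"])
cv2.imwrite("pics/t5.png",snapshot("top")[:,:,::-1])
E
```

```text
clock: 6.72
position: [634.6, -170.5, 100.4]
tcp_rot: [2.586, 1.783, -0.005]
wrist_force: [1.0, -0.0, -14.3]
finger_gap: 7.7
at [ 634.6 -170.5  100.4] yaw 69.2
[  0.99451329  -0.0471607  -14.28896521] [-0.31972468 -0.11901868 -0.12119135] 7.73891691639928
```

View pics/t5.png

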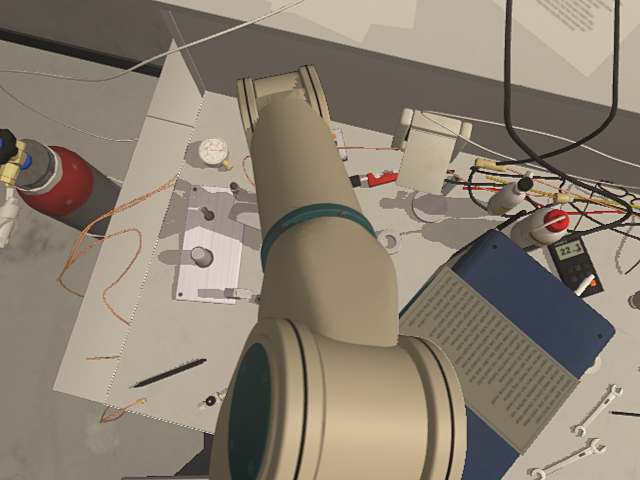

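```bash
python3 -m jog '[[-1,-9,0,6,0],[-1,-17,0,11,0],[0.2,-17,0,11,0],[0.2,-17,0,11,0],[0.2,-17,0,11,0],[0.2,-17,0,-30,0],[0.2,-17,0,-80,0],[0.2,-17,0,-130,0]]'
python3 - <<'E'
from h import *
p,M=tool();rows([(580,-130,330,84.3)])
print(sense()["wrist_force"])
E
```

```text
clock: 7.78
position: [629.4, -184.9, 232.2]
tcp_rot: [-2.585, -1.784, -0.0]
wrist_force: [1.1, -0.8, -0.8]
finger_gap: 51.7
at [ 629.4 -184.9  232.2] yaw 69.2
[33.8, -65.7, -97.8, -15.1]
[ 1.05544698 -0.78071251 -0.78876472]
```

```bash
python3 -m jog '[[0.2,5,-40,-50,-5],[0.2,10,-80,-100,-10],[0.2,14,-80,-110,-15],[0.2,14,-80,-110,-15],[0.2,14,-80,-110,-15]]'
python3 - <<'E'
from h import *
import pickle
rows([])
m=camera_model("wrist");img=snapshot("wrist");pickle.dump(m,open("w6.pkl","wb"))
cv2.imwrite("pics/w6.png",img[:,:,::-1])
E
```

```text
clock: 8.4
position: [559.4, -144.3, 339.6]
tcp_rot: [-2.332, -2.103, 0.002]
wrist_force: [-0.6, -1.0, -0.7]
finger_gap: 51.5
at [ 559.4 -144.3  339.6] yaw 84.1
```

View pics/w6.png

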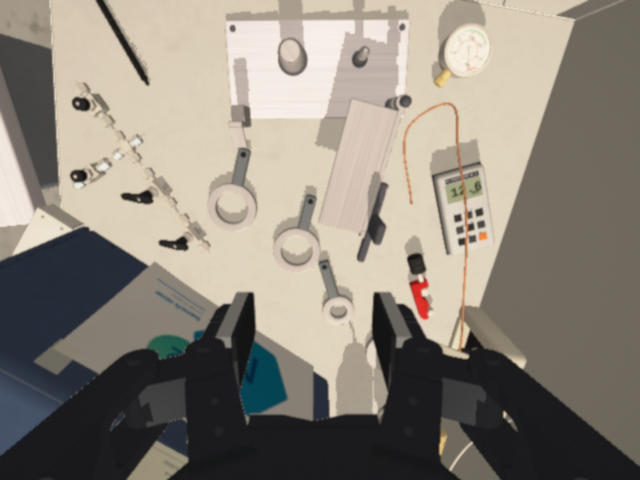

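```bash
python3 - <<'E'
from h import *
i=cv2.imread("pics/w6.png");crop(i,200,0,430,160,3.4,"pics/w6a.png");crop(i,200,130,420,330,3.2,"pics/w6b.png")
E
```

```text
(no output)
```

View pics/w6a.png

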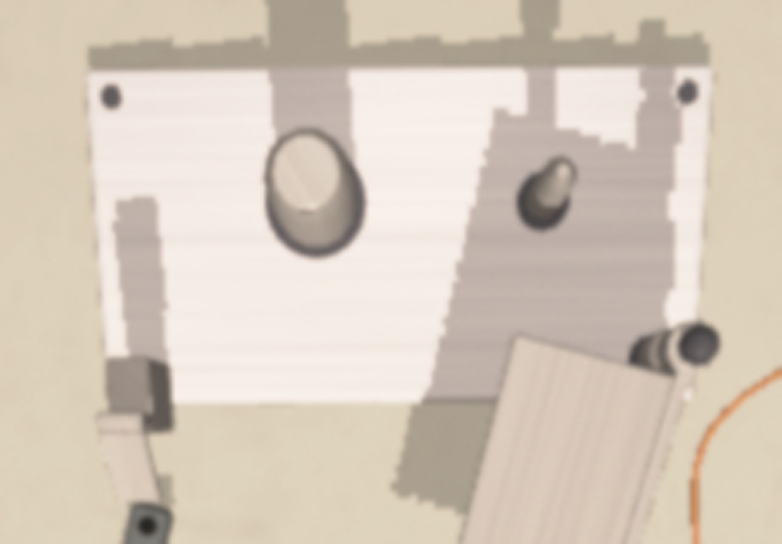

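View pics/w6b.png

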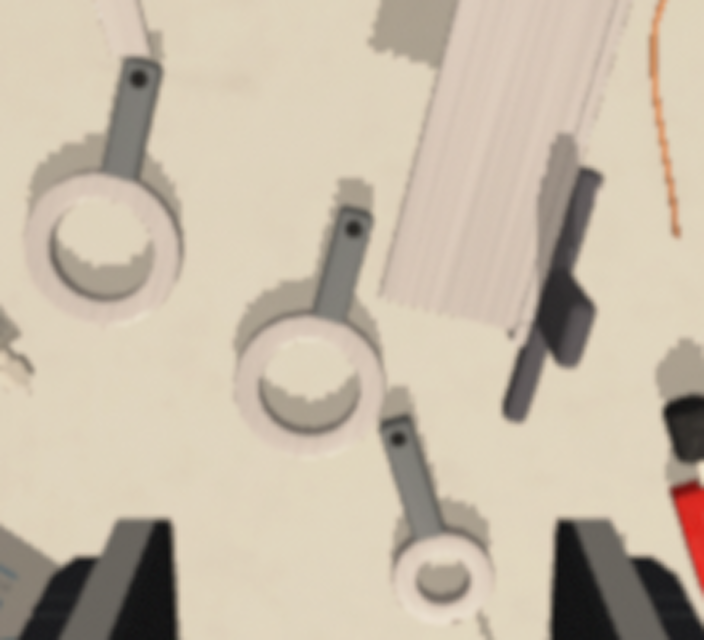

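```bash
python3 - <<'E'
from h import *
import pickle
m=pickle.load(open("w6.pkl","rb"))
A=lambda x,y:(200+x/3.4,y/3.4);B=lambda x,y:(200+x/3.2,130+y/3.2)
lip=[p2w(m,*B(*a),78)[:2] for a in ((440,60),(383,297),(515,330))];print("lip",np.round(lip,1))
for n,r,h in (("L1",(309,382),(353,229)),("L2",(104,247),(138,78)),("S",(443,578),(398,438))):
    a=p2w(m,*B(*r),12)[:2];b=p2w(m,*B(*h),12)[:2];u=(b-a)/np.linalg.norm(b-a)
    e=lip[1]-lip[0];e/=np.linalg.norm(e);g=a+u*60;d=g-lip[0]
    print(n,a.round(1),"ang",np.degrees(np.arctan2(u[1],u[0])).round(1),np.linalg.norm(a-b).round(1),"dist lip",(e[0]*d[1]-e[1]*d[0]).round(1),"along",(d@e).round(1))
print("thick tip z66",p2w(m,*A(303,174),66),"foot",p2w(m,*A(316,208),10))
print("thin tip",p2w(m,*A(561,172),66),"foot",p2w(m,*A(543,205),10),"hinge",p2w(m,*A(698,343),93))
print("corners",[p2w(m,*A(*a),10)[:2].round(1) for a in ((90,70),(710,68),(113,402))])
E
```

```text
lip [[ 592.6  -95.2]
 [ 563.3 -181.6]
 [ 613.2 -200.1]]
L1 [ 525.1 -235.5] ang 68.1 73.8 dist lip -15.7 along 94.6
L2 [ 442.5 -163.8] ang 69.2 75.2 dist lip -118.0 along 53.1
S [ 577.8 -341.5] ang 101.2 76.0 dist lip 35.0 along 186.1
thick tip z66 [548.65766177  14.15777537  66.        ] foot [549.59884202  13.05924889  10.        ]
thin tip [632.2761323    6.06337815  66.        ] foot [633.2234509    5.39056293  10.        ] hinge [668.63940343 -51.81540752  93.        ]
corners [array([474.2,  66.1]), array([695.7,  43.7]), array([463.3, -46.4])]
```

```bash
python3 - <<'E'
from h import *
rows([(524.5,-237,150,100),(524.5,-237,-6,100)])
E
```

```text
at [ 559.3 -144.3  339.3] yaw 84.1
[-95.8, -24.7, 189.3, -15.9]
[-95.8, -24.3, 345.3, -15.9]
```

```bash
python3 -m jog '[[1,-30,-8,30,-8],[1,-60,-16,80,-16],[1,-96,-24.5,130,-16],[1,-96,-24.5,180,-16],[1,-96,-24.5,220,-16],[1,-96,-24.5,220,-16]]'
python3 - <<'E'
from h import *
rows([(524.5,-237,-6,100)])
m=camera_model("wrist");print(w2p(m,(524.5,-237,12)),w2p(m,(552,-258,12)))
cv2.imwrite("pics/w7.png",snapshot("wrist")[:,:,::-1])
E
```

```text
clock: 9.2
position: [522.7, -236.2, 116.9]
tcp_rot: [-2.01, -2.404, 0.004]
wrist_force: [0.7, 0.2, 0.4]
finger_gap: 85.9
at [ 522.7 -236.2  116.9] yaw 100.2
[-1.6, 2.5, 122.9, 0.2]
[316.08046376 230.24201416] [344.89062017 260.7118718 ]
```

View pics/w7.png

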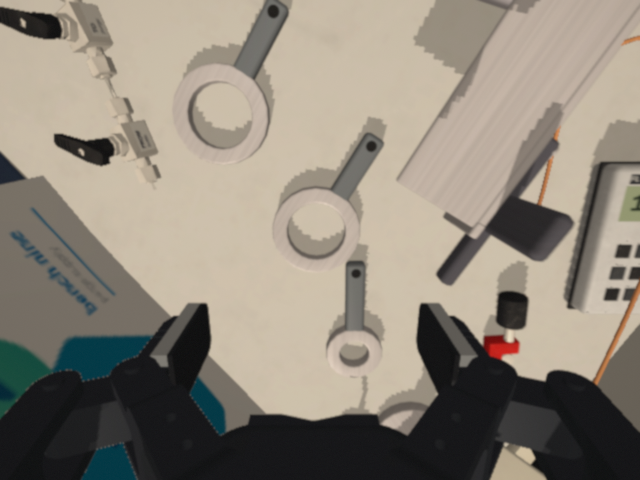

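```bash
python3 -m jog '[[1,-1.5,2.5,40,0],[1,-1.5,2.5,80,0],[1,-1.5,2.5,105,0],[1,-1.5,2.5,115,0],[1,-1.5,2.5,120,0],[1,-1.5,2.5,120,0]]'
python3 -m jog '[[-1,0,0,0,0],[-1,0,0,0,0],[-1,0,0,0,0],[-1,0,0,0,0]]'
python3 - <<'E'
from h import *
print(sense()["wrist_force"]);cv2.imwrite("pics/w8.png",snapshot("wrist")[:,:,::-1])
E
```

```text
clock: 10.0
position: [529.3, -238.1, 1.8]
tcp_rot: [2.014, 2.409, 0.001]
wrist_force: [-0.7, -0.5, -0.5]
finger_gap: 85.6
clock: 10.5
position: [528.5, -237.9, 0.8]
tcp_rot: [2.015, 2.41, 0.0]
wrist_force: [-0.0, -0.1, -0.0]
finger_gap: 12.4
[-0.03857324 -0.10703441 -0.04683106]
```

View pics/w8.png

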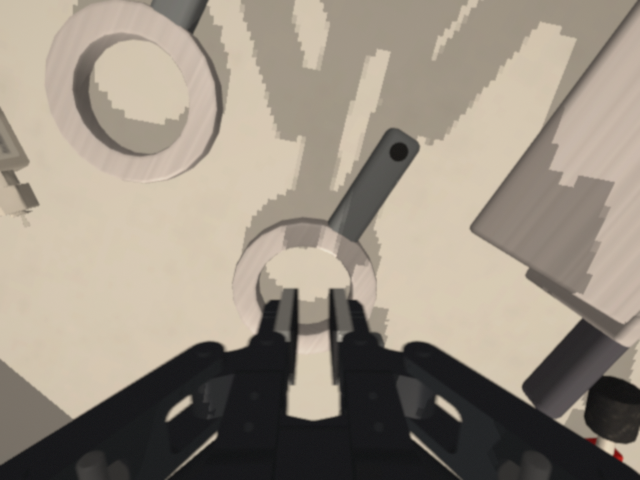

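```bash
python3 -m jog '[[-1,0,0,-20,0],[-1,0,0,-50,0],[1,0,0,-50,0],[1,0,0,-50,0],[1,0,0,-50,0],[1,0,0,-50,0],[1,0,0,-50,0],[1,0,0,-50,0]]'
python3 - <<'E'
from h import *
rows([(524.5,-237,-7,100)])
m=camera_model("wrist");print(w2p(m,(524.5,-237,12)))
cv2.imwrite("pics/w9.png",snapshot("wrist")[:,:,::-1]);rows([])
E
```

```text
clock: 11.55
position: [528.4, -237.8, 50.5]
tcp_rot: [-2.014, -2.41, -0.0]
wrist_force: [-0.2, 0.7, 0.7]
finger_gap: 85.3
at [ 528.4 -237.8   50.5] yaw 100.2
[1.4, -3.6, 57.5, 0.2]
[306.97044813 255.58831646]
at [ 528.4 -237.8   50.6] yaw 100.2
```

View pics/w9.png

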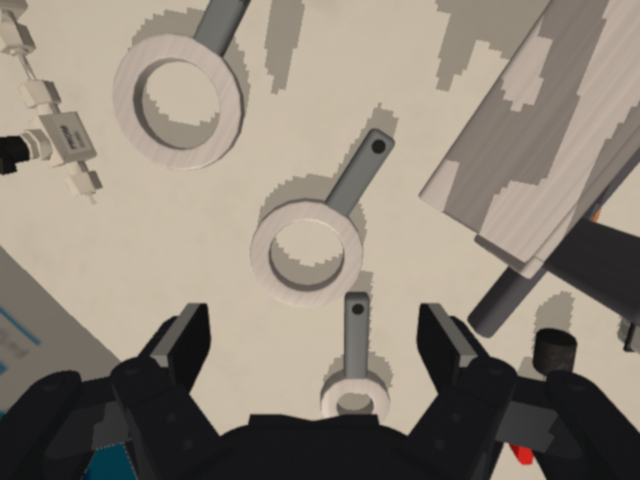

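```bash
python3 -m jog '[[1,2.5,-3.8,20,0],[1,2.5,-3.8,40,0],[1,2.5,-3.8,50,0],[1,2.5,-3.8,57,0],[1,2.5,-3.8,57,0],[1,2.5,-3.8,57,0]]'
python3 - <<'E'
from h import *
rows([]);print(sense()["wrist_force"])
crop(snapshot("side")[:,:,::-1],240,180,440,340,3.5,"pics/s9.png")
E
```

```text
clock: 12.35
position: [524.7, -236.1, -5.9]
tcp_rot: [2.014, 2.41, 0.001]
wrist_force: [-0.4, 0.3, -0.5]
finger_gap: 85.4
at [ 524.7 -236.1   -5.9] yaw 100.2
[-0.38510273  0.33875466 -0.50580714]
```

View pics/s9.png

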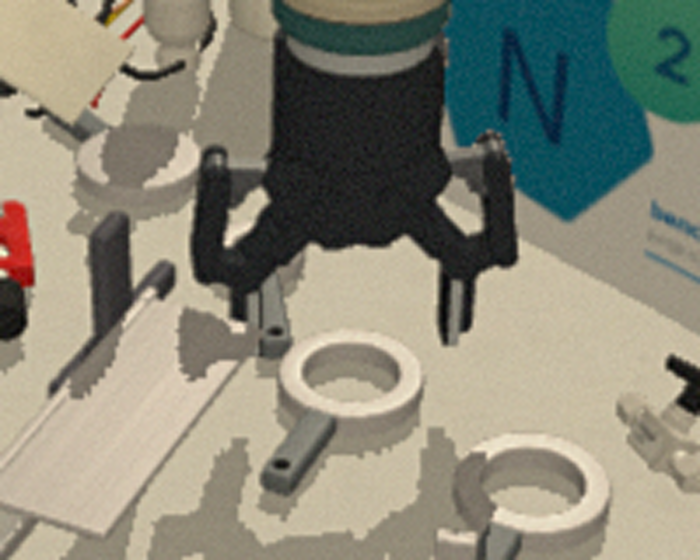

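```bash
python3 - <<'E'
from h import *
m=camera_model("wrist");p,M=tool();print(w2p(m,p),w2p(m,(524.3,-236,12)),(-m["extrinsics"][:3,:3].T@m["extrinsics"][:3,3])-p)
for n in("side","top"): mm=camera_model(n);print(n,w2p(mm,p),w2p(mm,(524.3,-236,12)))
cv2.imwrite("pics/w10.png",snapshot("wrist")[:,:,::-1])
E
```

```text
[312.8469798 284.2897355] [312.03699421 300.12302435] [-13.29554491  74.42861684 165.02316066]
side [339.19482624 293.54804539] [339.68346368 285.17980056]
top [333.56127806 269.74412769] [333.70608669 268.70234425]
```

View pics/w10.png

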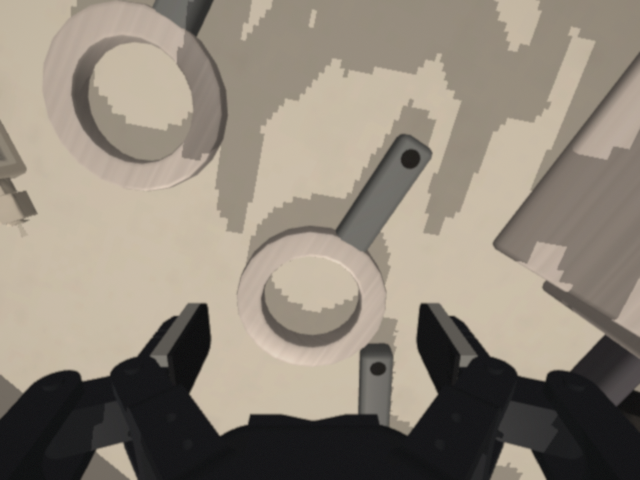

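```bash
python3 - <<'E'
from h import *
p,M=tool();ms=camera_model("side");mw=camera_model("wrist")
for h in (0,10,13,20,25,30,35,40):
    for s in (-1,1):
        q=p+M@np.array([0,s*43,-h]);f=p+M@np.array([11,s*43,-h]);print(h,s,"side",w2p(ms,q).round(),"wrist front",w2p(mw,f).round(), "wrist back",w2p(mw,p+M@np.array([-11,s*43,-h])).round())
E
```

```text
0 -1 side [365. 292.] wrist front [226. 264.] wrist back [229. 304.]
0 1 side [314. 295.] wrist front [400. 264.] wrist back [396. 304.]
10 -1 side [365. 287.] wrist front [221. 272.] wrist back [225. 314.]
10 1 side [314. 290.] wrist front [404. 272.] wrist back [401. 314.]
13 -1 side [365. 286.] wrist front [220. 274.] wrist back [223. 317.]
13 1 side [314. 289.] wrist front [406. 274.] wrist back [402. 317.]
20 -1 side [365. 283.] wrist front [216. 280.] wrist back [220. 324.]
20 1 side [314. 286.] wrist front [410. 280.] wrist back [406. 324.]
25 -1 side [365. 280.] wrist front [213. 285.] wrist back [217. 330.]
25 1 side [314. 283.] wrist front [413. 285.] wrist back [409. 330.]
30 -1 side [365. 278.] wrist front [209. 290.] wrist back [214. 336.]
30 1 side [314. 281.] wrist front [416. 290.] wrist back [412. 337.]
35 -1 side [366. 275.] wrist front [206. 296.] wrist back [211. 343.]
35 1 side [314. 278.] wrist front [420. 296.] wrist back [415. 343.]
40 -1 side [366. 273.] wrist front [202. 302.] wrist back [207. 350.]
40 1 side [314. 276.] wrist front [423. 302.] wrist back [418. 350.]
```

```bash
python3 -m jog '[[1,0,0,6,0],[1,0,0,11,0],[1,0,0,15,0],[1,0,0,15,0]]'
python3 - <<'E'
from h import *
rows([]);print(sense()["wrist_force"])
m=camera_model("wrist");cv2.imwrite("pics/w11.png",snapshot("wrist")[:,:,::-1])
crop(snapshot("side")[:,:,::-1],240,180,440,340,3.5,"pics/s11.png")
E
```

```text
clock: 12.95
position: [523.9, -235.9, -21.8]
tcp_rot: [-2.014, -2.41, 0.0]
wrist_force: [-0.9, 0.1, -0.6]
finger_gap: 85.8
at [ 523.9 -235.9  -21.8] yaw 100.2
[-0.85014149  0.1419397  -0.5927378 ]
```

View pics/s11.png

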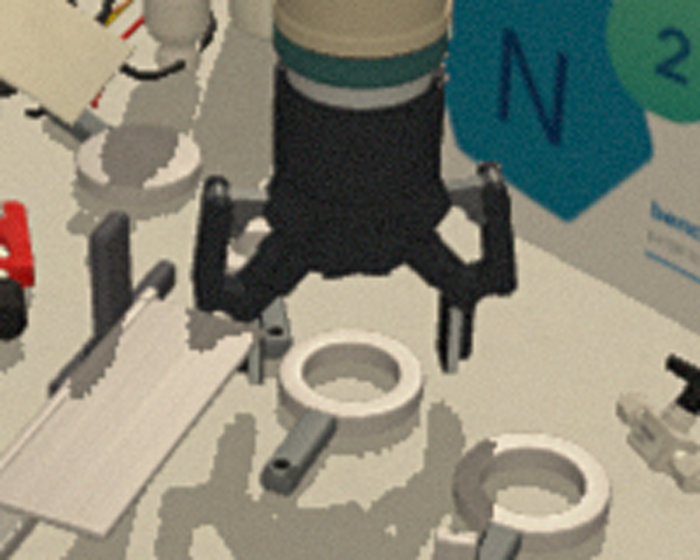

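View pics/w11.png

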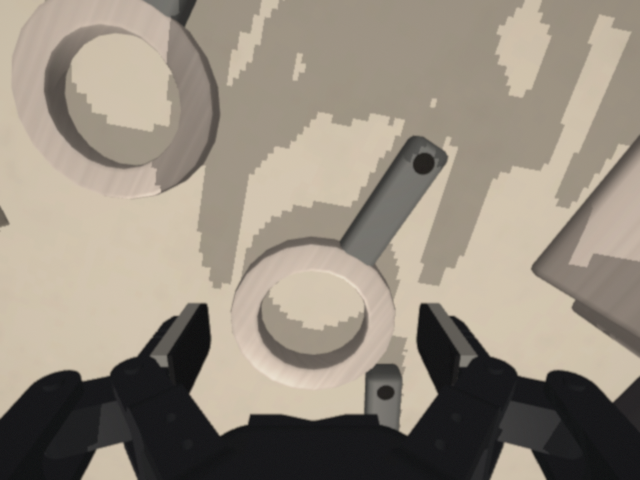

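```bash
python3 -m jog '[[1,0,0,4,0],[1,0,0,7,0],[1,0,0,9,0],[1,0,0,9,0]]'
python3 - <<'E'
from h import *
rows([]);print(sense()["wrist_force"])
crop(snapshot("side")[:,:,::-1],240,180,440,340,3.5,"pics/s12.png")
E
```

```text
clock: 13.55
position: [524.1, -236.0, -30.5]
tcp_rot: [-2.014, -2.41, 0.0]
wrist_force: [-0.0, 0.9, -1.8]
finger_gap: 85.0
at [ 524.1 -236.   -30.5] yaw 100.2
[-0.01940598  0.93333697 -1.77625893]
```

View pics/s12.png

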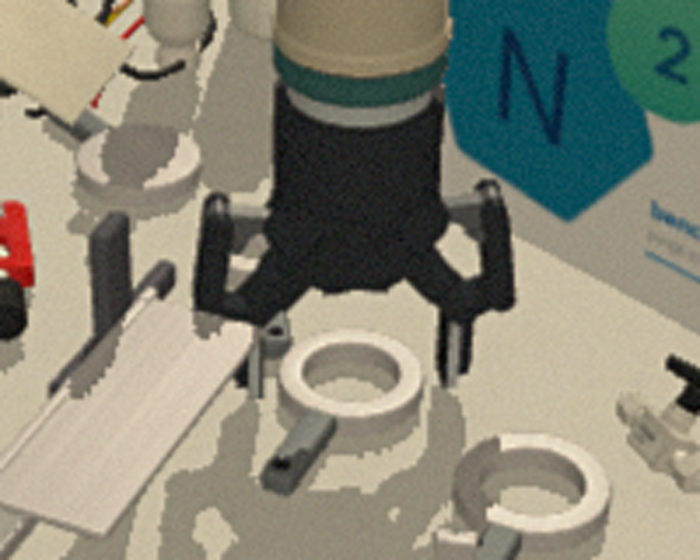

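```bash
python3 -m jog '[[1,0,0,1,0],[1,0,0,2,0],[-1,0,0,2,0],[-1,0,0,2,0],[-1,0,0,2,0],[-1,0,0,2,0]]'
python3 - <<'E'
from h import *
rows([]);print(sense()["wrist_force"])
E
```

```text
clock: 14.35
position: [525.4, -236.3, -30.0]
tcp_rot: [2.012, 2.409, 0.0]
wrist_force: [-1.4, 0.2, 17.5]
finger_gap: 68.1
at [ 525.4 -236.3  -30. ] yaw 100.2
[-1.38586337  0.21609819 17.48568599]
```

```bash
python3 -m jog '[[-1,0,0,-10,0],[-1,0,0,-40,0],[-1,0,0,-90,0],[-1,0,0,-140,0],[-1,0,0,-160,0],[-1,0,0,-160,0],[-1,0,0,-160,0]]'
python3 - <<'E'
from h import *
rows([(549.2,13.5,125,115.5),(549.2,13.5,-8,115.5)]);print(sense()["wrist_force"])
cv2.imwrite("pics/w13.png",snapshot("wrist")[:,:,::-1])
E
```

```text
clock: 15.22
position: [523.2, -236.1, 126.6]
tcp_rot: [-2.014, -2.409, 0.001]
wrist_force: [0.3, -0.5, -1.7]
finger_gap: 68.2
at [ 523.2 -236.1  126.6] yaw 100.2
[241.0, 69.9, 1.6, -15.3]
[240.9, 70.2, 134.6, -15.3]
[ 0.31843023 -0.54726965 -1.66283597]
```

View pics/w13.png

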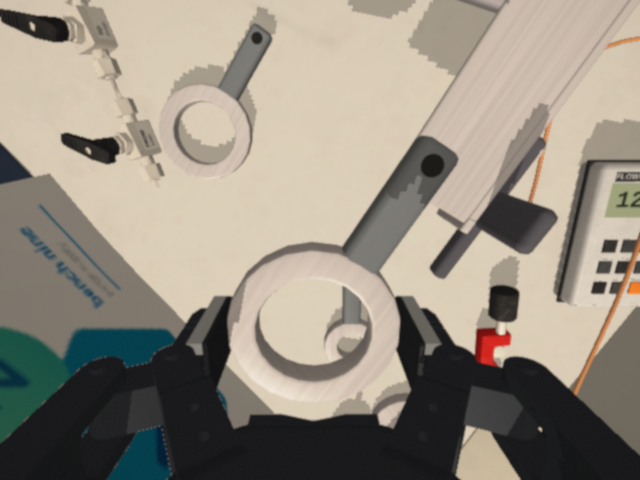

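```bash
python3 -m jog '[[-1,35,10,0,0],[-1,75,22,0,-3],[-1,115,34,0,-7],[-1,155,46,0,-11],[-1,195,58,0,-15],[-1,225,66,0,-15.5],[-1,241,70,0,-15.5],[-1,241,70,0,-15.5]]'
python3 -m jog '[[-1,0,0,0,0],[-1,0,0,0,0]]'
python3 - <<'E'
from h import *
rows([(549.2,13.5,60,116)]);print(sense()["wrist_force"])
m=camera_model("wrist");print(w2p(m,(549.2,13.5,66)))
cv2.imwrite("pics/w14.png",snapshot("wrist")[:,:,::-1])
E
```

```text
clock: 16.27
position: [549.9, 14.3, 127.1]
tcp_rot: [-1.668, -2.661, 0.001]
wrist_force: [0.5, -0.3, -1.2]
finger_gap: 68.0
clock: 16.52
position: [550.2, 11.7, 127.5]
tcp_rot: [1.674, 2.658, -0.002]
wrist_force: [-0.4, -0.4, -1.1]
finger_gap: 68.1
at [550.2  11.7 127.5] yaw 115.6
[2.1, -0.1, 67.5, -0.4]
[-0.36686522 -0.43600645 -1.08558208]
[313.17269786 242.79825305]
```

View pics/w14.png

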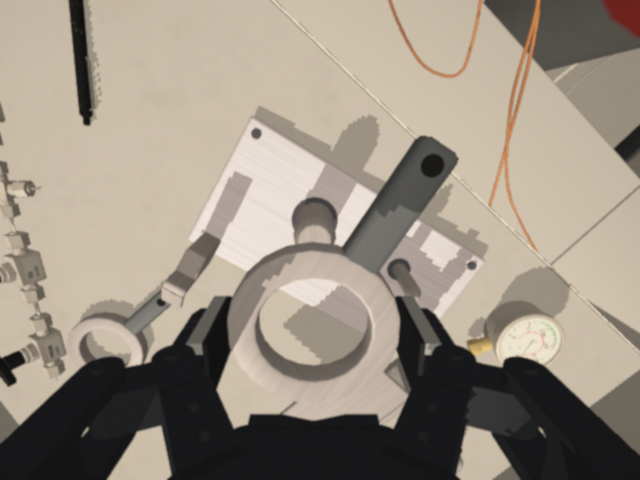

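```bash
python3 -m jog '[[-1,2,0,30,-0.4],[-1,2,0,60,-0.4],[-1,2,0,80,-0.4],[-1,2,0,95,-0.4],[-1,2,0,110,-0.4],[-1,2,0,110,-0.4]]'
python3 - <<'E'
from h import *
rows([(549.2,13.5,-4,116)]);print(sense()["wrist_force"])
m=camera_model("wrist");print(w2p(m,(549.2,13.5,66)))
cv2.imwrite("pics/w15.png",snapshot("wrist")[:,:,::-1])
crop(snapshot("side")[:,:,::-1],180,240,400,440,3,"pics/s15.png")
E
```

```text
clock: 17.32
position: [548.9, 15.2, 16.9]
tcp_rot: [-1.661, -2.665, 0.002]
wrist_force: [0.7, -0.1, -0.6]
finger_gap: 68.4
at [548.9  15.2  16.9] yaw 116.1
[-1.7, -0.5, 20.9, 0.1]
[ 0.68517359 -0.11765826 -0.5523464 ]
[311.71381918 343.13512056]
```

View pics/w15.png

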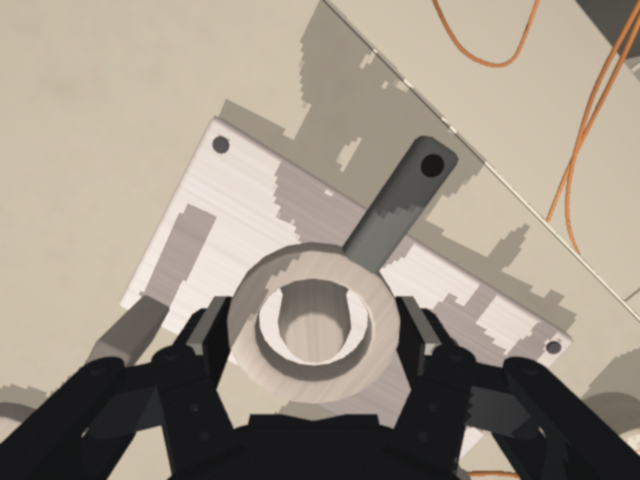

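View pics/s15.png

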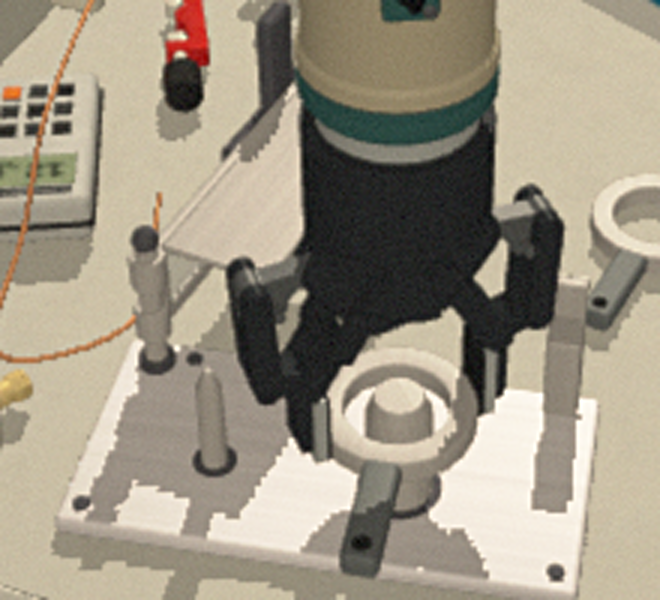

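```bash
python3 -m jog '[[-1,-1,0,7,0],[-1,-1,0,13,0],[-1,-1,0,18,0],[-1,-1,0,21,0],[-1,-1,0,21,0]]'
python3 -m jog '[[-1,0,0,2,0],[-1,0,0,4,0],[-1,0,0,4,0]]'
python3 - <<'E'
from h import *
rows([]);print(sense()["wrist_force"])
crop(snapshot("side")[:,:,::-1],180,240,400,440,3,"pics/s16.png")
E
```

```text
clock: 18.05
position: [549.7, 14.5, -3.5]
tcp_rot: [-1.661, -2.666, 0.0]
wrist_force: [-0.2, -0.0, -0.6]
finger_gap: 67.9
clock: 18.42
position: [549.8, 14.4, -7.4]
tcp_rot: [-1.662, -2.666, 0.0]
wrist_force: [-0.3, -0.2, -0.5]
finger_gap: 67.9
at [549.8  14.4  -7.4] yaw 116.1
[-0.3267595  -0.15821016 -0.54629277]
```

View pics/s16.png

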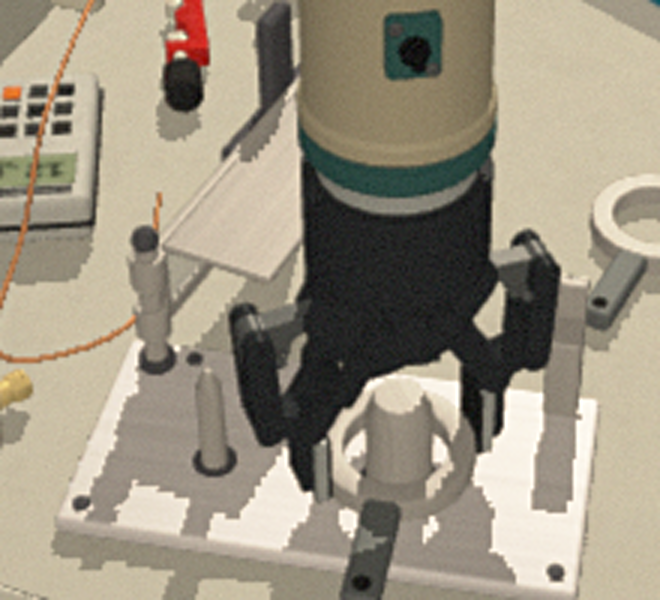

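```bash
python3 -m jog '[[1,0,0,0,0],[1,0,0,0,0],[1,0,0,0,0],[1,0,0,-15,0],[1,0,0,-50,0],[1,0,0,-110,0],[1,0,0,-170,0],[1,0,0,-200,0]]'
python3 - <<'E'
from h import *
import pickle
rows([]);
crop(snapshot("side")[:,:,::-1],180,240,400,440,3,"pics/s17.png")
i=snapshot("wrist")
E
```

```text
clock: 19.48
position: [551.1, 15.2, 197.1]
tcp_rot: [1.659, 2.663, 0.005]
wrist_force: [0.7, -0.3, -0.8]
finger_gap: 85.4
at [551.1  15.2 197.1] yaw 116.2
```

View pics/s17.png

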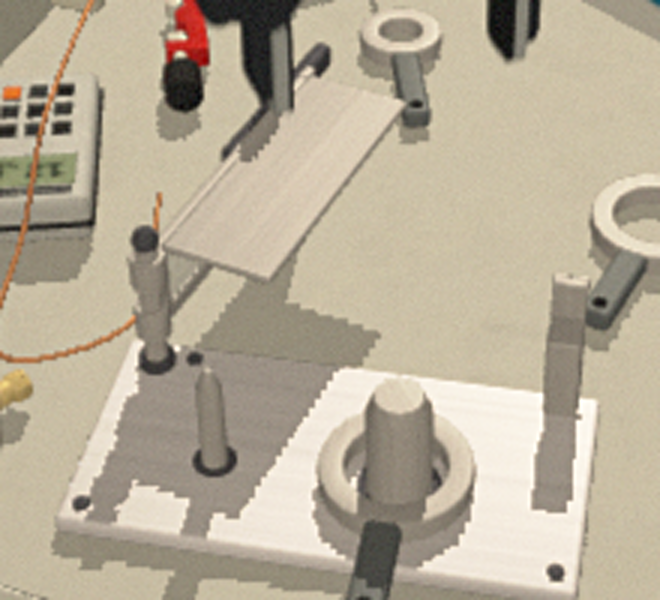

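```bash
python3 - <<'E'
from h import *
rows([(442,-165,200,69),(442,-165,110,69)])
E
```

```text
at [552.2  15.3 197.4] yaw 116.1
[-113.3, -178.3, -3.6, 47.1]
[-113.1, -179.0, 86.4, 47.1]
```

```bash
python3 -m jog '[[1,-16,-25,0,6],[1,-36,-57,0,15],[1,-57,-90,0,24],[1,-80,-125,0,33],[1,-100,-156,0,42],[1,-113,-178,20,47],[1,-113,-178,60,47],[1,-113,-178,80,47]]'
python3 -m jog '[[1,0,0,0,0],[1,0,0,0,0],[1,0,0,0,0]]'
python3 - <<'E'
from h import *
import pickle
rows([]);m=camera_model("wrist");pickle.dump(m,open("w18.pkl","wb"))
print(w2p(m,(442,-165,12)))
cv2.imwrite("pics/w18.png",snapshot("wrist")[:,:,::-1])
E
```

```text
clock: 20.58
position: [437.9, -165.4, 111.0]
tcp_rot: [-2.586, -1.78, 0.003]
wrist_force: [0.9, 0.8, 1.1]
finger_gap: 85.6
clock: 20.95
position: [440.5, -165.5, 113.6]
tcp_rot: [2.586, 1.782, 0.002]
wrist_force: [0.3, 0.2, 0.1]
finger_gap: 85.5
at [ 440.5 -165.5  113.6] yaw 69.1
[313.97356497 228.49595044]
```

View pics/w18.png

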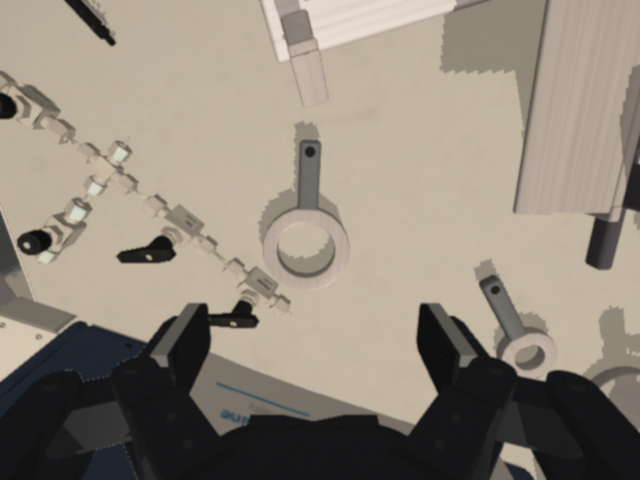

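```bash
python3 - <<'E'
from h import *
import pickle
i=cv2.imread("pics/w18.png");crop(i,190,110,390,330,2.7,"pics/w18a.png")
m=pickle.load(open("w18.pkl","rb"))
a=p2w(m,306,248,12);b=p2w(m,310,152,12);print(a,b,np.degrees(np.arctan2(b[1]-a[1],b[0]-a[0])),np.linalg.norm(a-b))
c=a[:2]
for n,u,v in (("v1",235,265),("v2",262,283),("v3",288,305),("v0",207,243)):
    q=p2w(m,u,v,15)[:2]-c
    for yaw in (69,54,39,29):
        y=np.radians(yaw-90);e=np.array([np.cos(y),np.sin(y)]);t=np.array([-e[1],e[0]]);print(n,yaw,(q@e).round(),(q@t).round(),end=" | ")
    print()
E
```

```text
[ 430.41620065 -177.71143613   12.        ] [ 459.88191498 -109.88854821   12.        ] 66.51742049236599 73.94709221052494
v1 69 -56.0 -13.0 | v1 54 -51.0 -27.0 | v1 39 -42.0 -40.0 | v1 29 -35.0 -46.0 | 
v2 69 -36.0 -29.0 | v2 54 -27.0 -37.0 | v2 39 -16.0 -43.0 | v2 29 -9.0 -45.0 | 
v3 69 -15.0 -49.0 | v3 54 -2.0 -51.0 | v3 39 11.0 -50.0 | v3 29 20.0 -47.0 | 
v0 69 -77.0 5.0 | v0 54 -76.0 -15.0 | v0 39 -69.0 -34.0 | v0 29 -62.0 -46.0 |
```

View pics/w18a.png

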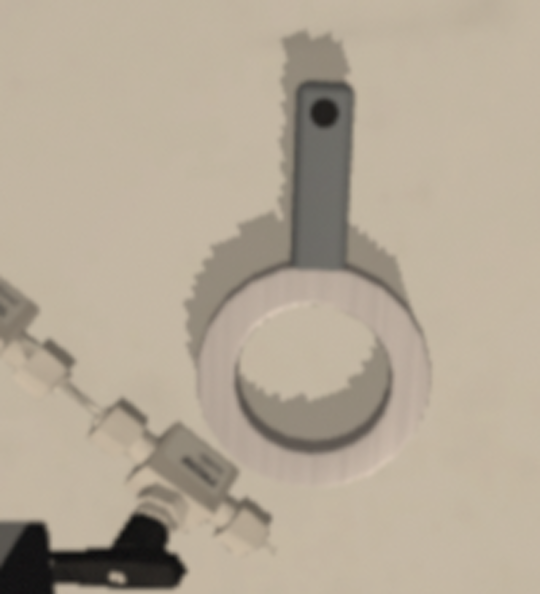

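```bash
python3 - <<'E'
from h import *
rows([(430.3,-178,-28,39)])
E
python3 -m jog '[[1,-4,-3,5,9],[1,-10,-5,15,19],[1,-15.5,-5.5,40,30],[1,-15.5,-5.5,80,30],[1,-15.5,-5.5,110,30],[1,-15.5,-5.5,110,30],[1,-15.5,-5.5,110,30]]'
python3 - <<'E'
from h import *
rows([(430.3,-178,-28,39)])
m=camera_model("wrist");print(w2p(m,(430.3,-178,12)))
cv2.imwrite("pics/w19.png",snapshot("wrist")[:,:,::-1])
E
```

```text
at [ 440.5 -165.6  113.5] yaw 69.1
[-15.2, -5.3, 141.5, 30.1]
clock: 21.88
position: [430.0, -178.0, 3.7]
tcp_rot: [2.959, 1.052, 0.002]
wrist_force: [0.3, -0.3, -0.0]
finger_gap: 85.5
at [ 430.  -178.     3.7] yaw 39.1
[0.2, 0.2, 31.7, 0.1]
[312.15312028 292.01751251]
```

View pics/w19.png

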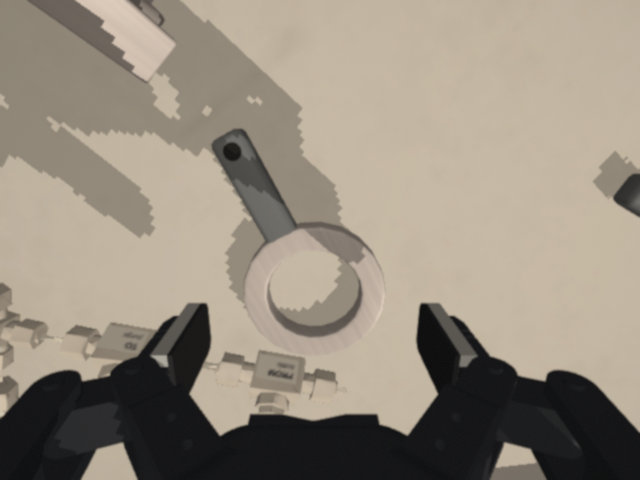

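```bash
python3 -m jog '[[1,2,1,12,0],[1,2,1,22,0],[1,2,1,28,0],[1,2,1,32,0],[1,2,1,32,0]]'
python3 -m jog '[[-1,0,0,0,0],[-1,0,0,0,0],[-1,0,0,0,0],[-1,0,0,0,0]]'
```

```text
clock: 22.55
position: [431.5, -177.5, -29.5]
tcp_rot: [-2.96, -1.052, -0.001]
wrist_force: [-0.3, -0.3, -1.3]
finger_gap: 85.6
clock: 23.05
position: [431.8, -177.6, -28.3]
tcp_rot: [2.959, 1.051, 0.001]
wrist_force: [-1.8, 1.5, 9.3]
finger_gap: 68.1
```

```bash
python3 -m jog '[[-1,0,0,-10,0],[-1,0,0,-40,0],[-1,0,0,-90,0],[-1,0,0,-140,0],[-1,0,0,-160,0],[-1,0,0,-160,0],[-1,0,0,-160,0],[-1,0,0,-160,0]]'
python3 - <<'E'
from h import *
rows([(549.4,14,130,56.5)])
cv2.imwrite("pics/w20.png",snapshot("wrist")[:,:,::-1])
E
```

```text
clock: 24.05
position: [430.5, -177.1, 129.6]
tcp_rot: [-2.959, -1.052, 0.003]
wrist_force: [0.3, -0.5, -0.8]
finger_gap: 68.2
at [ 430.5 -177.1  129.6] yaw 39.1
[212.9, -73.2, -0.5, -17.4]
```

View pics/w20.png

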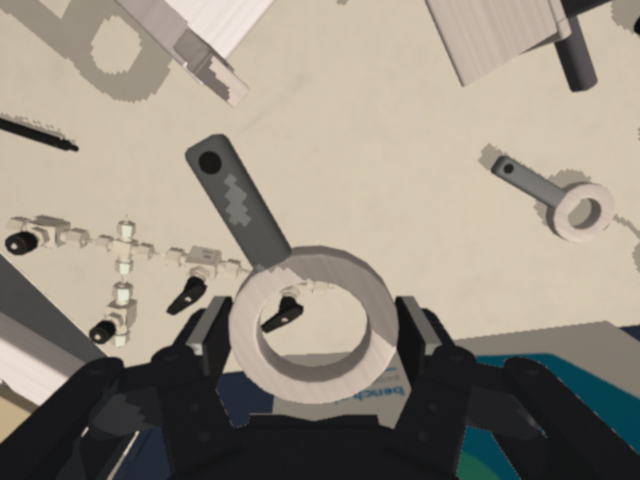

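```bash
python3 -m jog '[[-1,30,-10,0,-3],[-1,65,-22,0,-6],[-1,100,-34,0,-9],[-1,135,-46,0,-12],[-1,170,-58,0,-15],[-1,200,-69,0,-17.4],[-1,213,-73,0,-17.4],[-1,213,-73,0,-17.4]]'
python3 -m jog '[[-1,0,0,0,0],[-1,0,0,0,0],[-1,0,0,0,0]]'
python3 - <<'E'
from h import *
rows([(549.4,14,20,56.5)])
m=camera_model("wrist");print(w2p(m,(549.4,14,66)))
cv2.imwrite("pics/w21.png",snapshot("wrist")[:,:,::-1])
E
```

```text
clock: 25.1
position: [550.2, 13.9, 130.1]
tcp_rot: [-2.766, -1.488, 0.002]
wrist_force: [0.7, -0.2, -0.8]
finger_gap: 68.0
clock: 25.48
position: [550.3, 12.6, 130.8]
tcp_rot: [2.768, 1.486, -0.001]
wrist_force: [0.6, 0.0, -1.1]
finger_gap: 67.9
at [550.3  12.6 130.8] yaw 56.5
[0.7, -1.6, 110.8, -0.0]
[310.1389848  243.76315762]
```

View pics/w21.png

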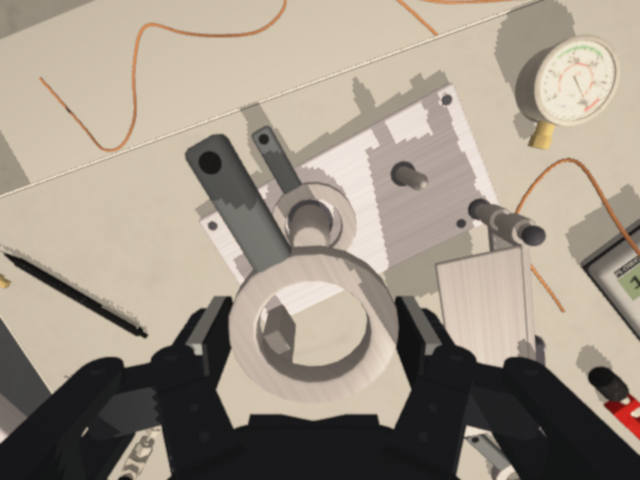

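```bash
python3 - <<'E'
from h import *
import pickle
m=pickle.load(open("w6.pkl","rb"));print(p2w(m,200+517/3.4,335/3.4,78),p2w(m,200+462/3.4,543/3.4,78))
c=np.array([549.4,14]);y=np.radians(56.5-90);e=np.array([np.cos(y),np.sin(y)]);t=np.array([-e[1],e[0]])
for q in (p2w(m,200+517/3.4,335/3.4,78)[:2],p2w(m,200+462/3.4,543/3.4,78)[:2]): print((q-c)@e,(q-c)@t)
E
```

```text
[613.26546896 -42.59934218  78.        ] [ 589.67354767 -107.44734191   78.        ]
84.4957793795771 -11.947674573889017
100.61482017632653 -79.04475606008576
```

```bash
python3 -m jog '[[-1,0.5,-1,30,0],[-1,0.5,-1,60,0],[-1,0.5,-1,85,0],[-1,0.5,-1,100,0],[-1,0.5,-1,110,0],[-1,0.5,-1,110,0]]'
python3 - <<'E'
from h import *
rows([(549.4,14,-3,56.5)]);print(sense()["wrist_force"])
cv2.imwrite("pics/w22.png",snapshot("wrist")[:,:,::-1])
crop(snapshot("side")[:,:,::-1],180,240,400,440,3,"pics/s22.png")
E
```

```text
clock: 26.28
position: [549.9, 14.6, 20.5]
tcp_rot: [-2.767, -1.488, 0.001]
wrist_force: [0.1, -0.9, -0.3]
finger_gap: 67.9
at [549.9  14.6  20.5] yaw 56.5
[-0.8, -0.1, 23.5, 0.0]
[ 0.11303277 -0.85803524 -0.30223363]
```

View pics/w22.png

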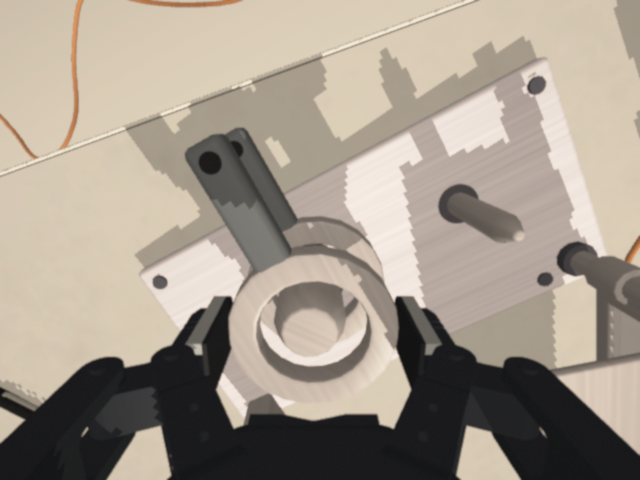

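View pics/s22.png

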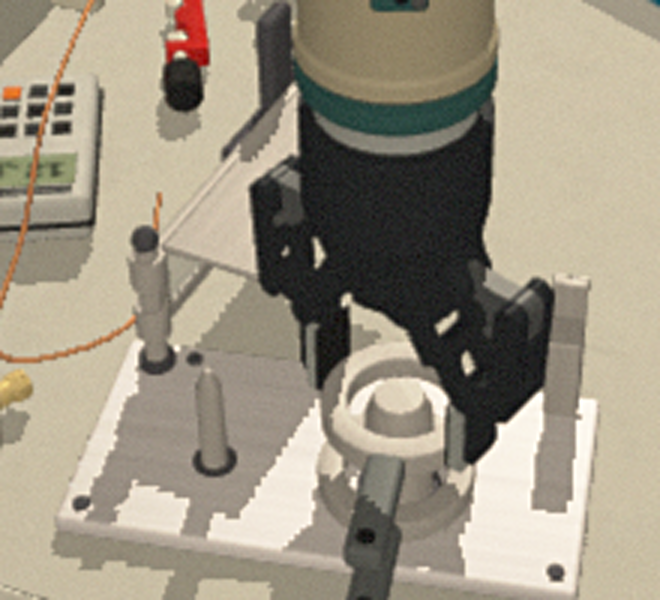

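```bash
python3 -m jog '[[-1,-0.8,0,8,0],[-1,-0.8,0,15,0],[-1,-0.8,0,21,0],[-1,-0.8,0,24,0],[-1,-0.8,0,26,0],[-1,-0.8,0,26,0]]'
```

```text
clock: 27.12
position: [549.5, 14.0, -5.4]
tcp_rot: [-2.767, -1.488, 0.0]
wrist_force: [-0.1, -0.6, -1.3]
finger_gap: 68.1
```

```bash
python3 -m jog '[[0.7,0,0,0,0],[0.7,0,0,0,0],[0.7,0,0,0,0],[0.7,0,0,-15,0],[0.7,0,0,-50,0],[0.7,0,0,-110,0],[0.7,0,0,-170,0],[0.7,0,0,-200,0]]'
python3 - <<'E'
from h import *
rows([(572,-270,200,101)]);
crop(snapshot("side")[:,:,::-1],180,240,400,440,3,"pics/s23.png")
E
```

```text
clock: 28.12
position: [550.8, 14.6, 199.2]
tcp_rot: [2.765, 1.487, 0.008]
wrist_force: [0.2, 0.1, -0.4]
finger_gap: 72.5
at [550.8  14.6 199.2] yaw 56.6
[-225.7, 174.6, -0.8, -44.4]
```

View pics/s23.png

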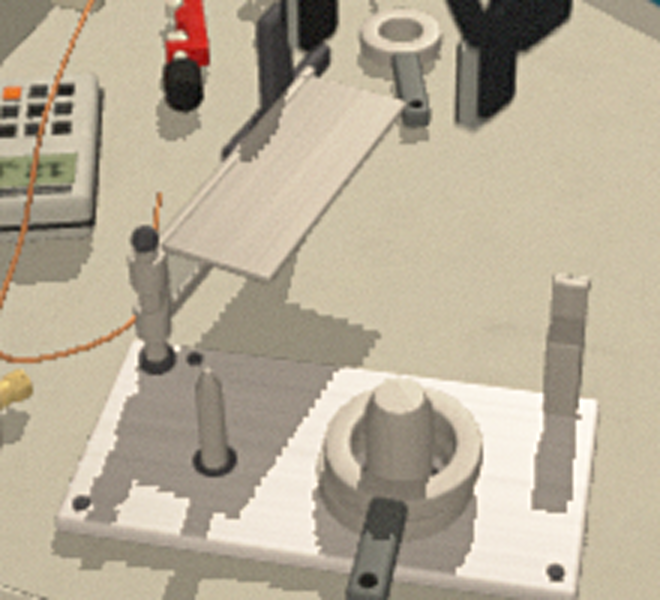

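```bash
python3 -m jog '[[0,-25,20,0,-7],[0,-60,46,0,-15],[0,-100,77,0,-24],[0,-140,108,0,-33],[0,-180,140,0,-42],[0,-215,165,0,-44.4],[0,-241,189,0,-44.4],[0,-241,189,0,-44.4]]'
python3 -m jog '[[-0.2,0,0,30,0],[-0.2,0,0,70,0],[-0.2,0,0,90,0],[-0.2,0,0,90,0],[-0.2,0,0,90,0]]'
python3 - <<'E'
from h import *
import pickle
rows([]);m=camera_model("wrist");pickle.dump(m,open("w24.pkl","wb"))
cv2.imwrite("pics/w24.png",snapshot("wrist")[:,:,::-1])
E
```

```text
clock: 29.18
position: [573.4, -295.5, 194.5]
tcp_rot: [2.007, 2.416, -0.002]
wrist_force: [-0.4, 0.9, 0.2]
finger_gap: 42.3
clock: 29.8
position: [575.5, -291.0, 106.3]
tcp_rot: [1.998, 2.422, 0.002]
wrist_force: [0.7, -0.2, -0.0]
finger_gap: 34.4
at [ 575.5 -291.   106.3] yaw 101.0
```

View pics/w24.png

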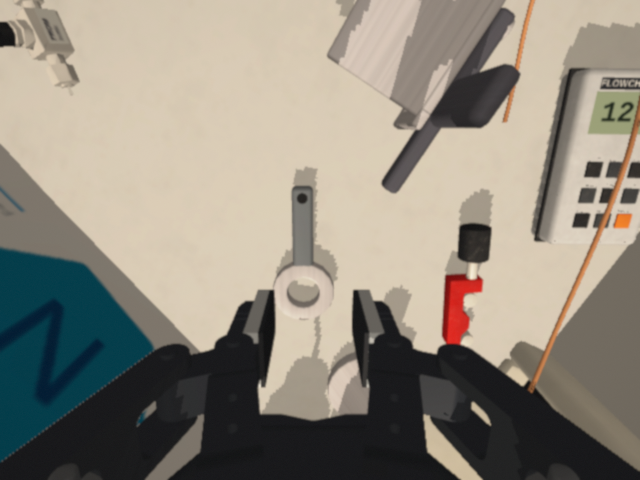

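```bash
python3 - <<'E'
from h import *
import pickle
m=pickle.load(open("w24.pkl","rb"))
a=p2w(m,303,291,12);b=p2w(m,302,198,12);u=(b-a)/np.linalg.norm(b-a);ang=np.degrees(np.arctan2(u[1],u[0]))
print(a,ang,np.linalg.norm(a-b),"latch end",p2w(m,390,188,62),"tab",p2w(m,460,115,104))
g=a+u*55;print(g);rows([(g[0],g[1],30,ang),(g[0],g[1],-17,ang)])
E
```

```text
[ 577.08770247 -340.7347709    12.        ] 101.01030965422687 75.1871449043234 latch end [ 612.2496494  -241.56948787   62.        ] tab [ 624.26643075 -199.17922374  104.        ]
[ 566.58349317 -286.74716504   12.        ]
at [ 575.5 -291.3  106.5] yaw 100.9
[6.2, -8.1, 76.5, -0.1]
[6.3, -8.2, 123.5, -0.1]
```

```bash
python3 -m jog '[[-0.2,1.3,-8.2,40,0],[-0.2,1.3,-8.2,80,0],[-0.2,1.3,-8.2,105,0],[-0.2,1.3,-8.2,115,0],[-0.2,1.3,-8.2,122,0],[-0.2,1.3,-8.2,122,0]]'
python3 - <<'E'
from h import *
rows([]);print(sense()["wrist_force"])
cv2.imwrite("pics/w25.png",snapshot("wrist")[:,:,::-1])
E
```

```text
clock: 30.6
position: [566.6, -291.7, -16.7]
tcp_rot: [1.999, 2.422, 0.001]
wrist_force: [0.5, -0.3, 0.1]
finger_gap: 33.8
at [ 566.6 -291.7  -16.7] yaw 100.9
[ 0.45463646 -0.31087686  0.10046404]
```

View pics/w25.png

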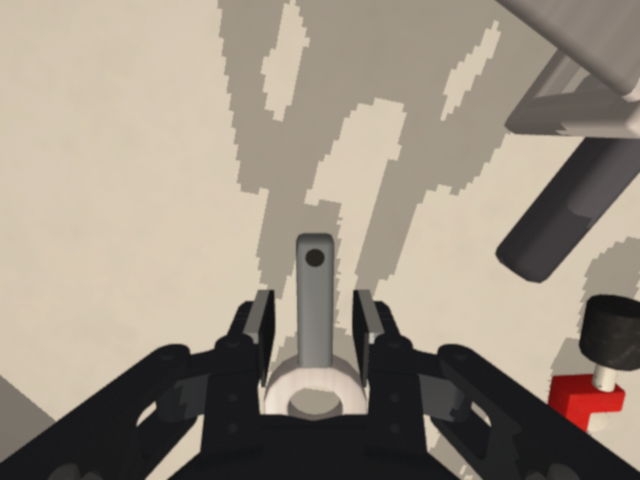

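```bash
python3 -m jog '[[-0.2,0,0,2,0],[-0.2,0,0,4,0],[-0.2,0,0,4,0],[-1,0,0,4,0],[-1,0,0,4,0],[-1,0,0,4,0],[-1,0,0,4,0]]'
```

```text
clock: 31.52
position: [566.4, -291.6, -21.0]
tcp_rot: [1.999, 2.423, 0.001]
wrist_force: [-1.1, 0.9, 2.8]
finger_gap: 14.0
```

```bash
python3 -m jog '[[-1,0,0,-10,0],[-1,0,0,-40,0],[-1,0,0,-90,0],[-1,0,0,-140,0],[-1,0,0,-160,0],[-1,0,0,-160,0],[-1,0,0,-160,0]]'
python3 - <<'E'
from h import *
import pickle
rows([]);m=camera_model("wrist");pickle.dump(m,open("w26.pkl","wb"))
cv2.imwrite("pics/w26.png",snapshot("wrist")[:,:,::-1])
crop(snapshot("side")[:,:,::-1],180,60,460,270,2.7,"pics/s26.png")
E
```

```text
clock: 32.4
position: [564.5, -291.7, 136.8]
tcp_rot: [-1.998, -2.42, 0.002]
wrist_force: [0.1, 0.8, -1.9]
finger_gap: 14.0
at [ 564.5 -291.7  136.8] yaw 100.9
```

View pics/w26.png

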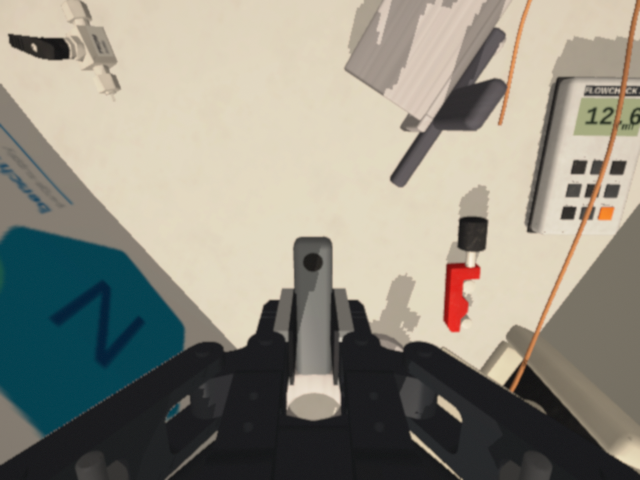

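View pics/s26.png

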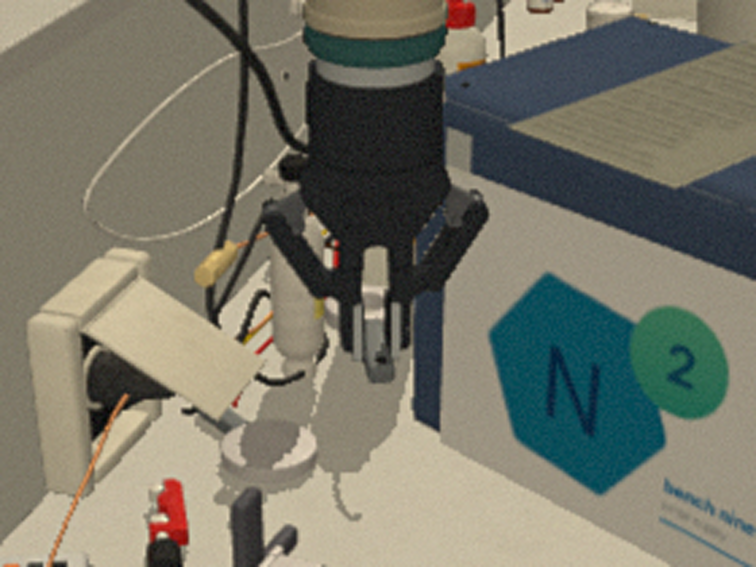

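```bash
python3 - <<'E'
from h import *
import pickle
m=pickle.load(open("w26.pkl","rb"));p,M=tool()
for tilt in (-6,-3,0,3,6):
    t=np.radians(tilt);x=25
    q=p+M@np.array([x*np.cos(t),0,-(33+x*np.sin(t))]);c=p+M@np.array([-50*np.cos(t),0,-(33-50*np.sin(t))])
    print(tilt,w2p(m,q).round(1),w2p(m,c).round(1))
E
python3 - <<'E'
from h import *
i=cv2.imread("pics/w26.png");crop(i,230,220,400,440,2.7,"pics/w26a.png")
E
```

```text
-6 [313.4 258.8] [313.4 422.2]
-3 [313.4 259.7] [313.4 418. ]
0 [313.4 260.8] [313.4 413.7]
3 [313.4 262.1] [313.4 409.3]
6 [313.4 263.5] [313.4 404.7]
```

View pics/w26a.png

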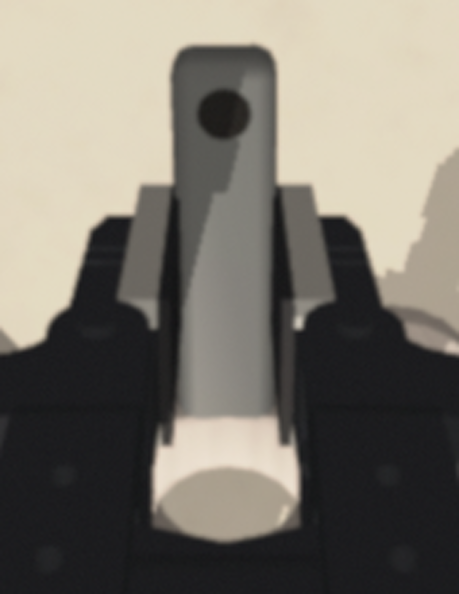

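```bash
python3 - <<'E'
from h import *
rows([(637.7,55.8,137,84.3)])
E
```

```text
at [ 564.7 -291.4  136.6] yaw 100.9
[327.1, 137.6, -0.2, 16.6]
```

```bash
python3 -m jog '[[-1,30,13,0,0],[-1,70,29,0,2],[-1,115,48,0,5],[-1,160,67,0,8],[-1,205,86,0,11],[-1,250,105,0,14],[-1,290,122,0,16.6],[-1,316,133,0,16.6]]'
python3 -m jog '[[-1,8,7,0,0],[-1,8,7,0,0],[-1,8,7,0,0]]'
python3 - <<'E'
from h import *
rows([(637.7,55.8,55,84.3)])
m=camera_model("wrist");print(w2p(m,(632.7,5.7,66)))
cv2.imwrite("pics/w27.png",snapshot("wrist")[:,:,::-1])
crop(snapshot("side")[:,:,::-1],180,240,400,440,3,"pics/s27.png")
E
```

```text
clock: 33.5
position: [636.1, 47.0, 137.5]
tcp_rot: [-2.324, -2.11, 0.001]
wrist_force: [0.1, -0.1, -1.4]
finger_gap: 14.0
clock: 33.88
position: [644.2, 48.7, 138.0]
tcp_rot: [2.331, 2.106, -0.003]
wrist_force: [-0.1, -0.7, -1.1]
finger_gap: 14.3
at [644.2  48.7 138. ] yaw 84.2
[6.6, -7.1, 83.0, -0.1]
[303.30192676 297.82698973]
```

View pics/w27.png

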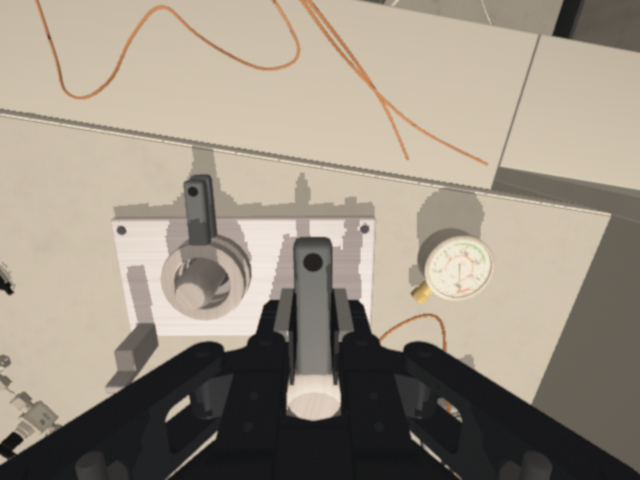

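View pics/s27.png

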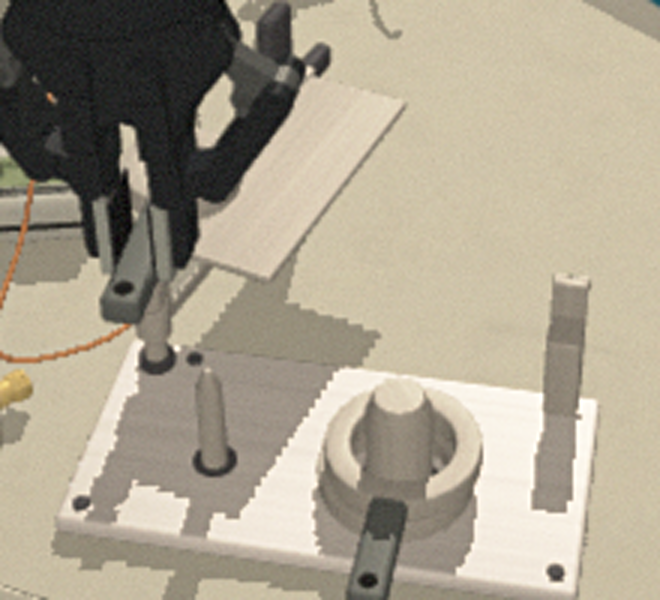

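```bash
python3 -m jog '[[-1,6.6,-7,0,0],[-1,6.6,-7,0,0],[-1,6.6,-7,25,0],[-1,6.6,-7,50,0],[-1,6.6,-7,70,0],[-1,6.6,-7,70,0],[-1,6.6,-7,70,0]]'
python3 - <<'E'
from h import *
rows([(637.7,55.8,55,84.3)])
m=camera_model("side");p,M=tool();c=p+M@np.array([-50.3,0,-21-12]);print("ring centre top pred",c,(w2p(m,c)-[180,240])*3,"tip",(w2p(m,(632.7,5.7,66))-[180,240])*3)
cv2.imwrite("pics/w28.png",snapshot("wrist")[:,:,::-1])
crop(snapshot("side")[:,:,::-1],180,240,400,440,3,"pics/s28.png")
E
```

```text
clock: 34.85
position: [638.7, 58.8, 69.5]
tcp_rot: [2.328, 2.109, 0.002]
wrist_force: [1.1, 0.8, -0.7]
finger_gap: 14.2
at [638.7  58.8  69.5] yaw 84.3
[-3.1, -0.7, 14.5, 0.0]
ring centre top pred [633.69977893   8.73350874 102.45721807] [197.95603989 303.86078297] tip [206.68962466 362.0270271 ]
```

View pics/s28.png

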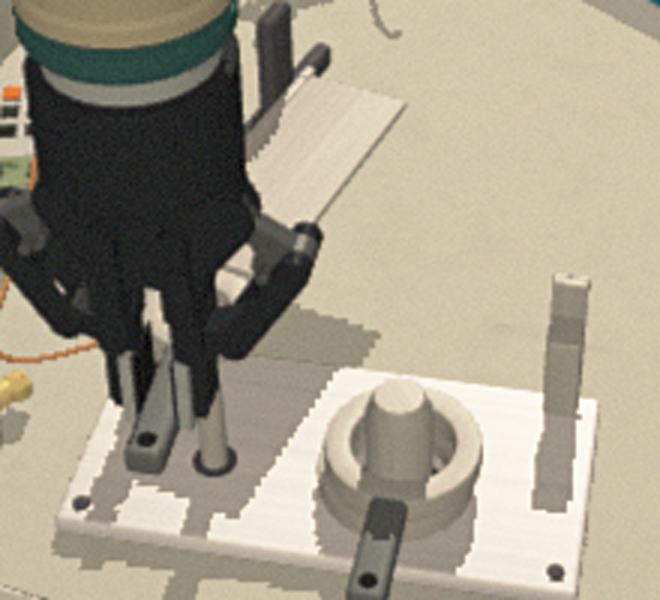

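View pics/w28.png

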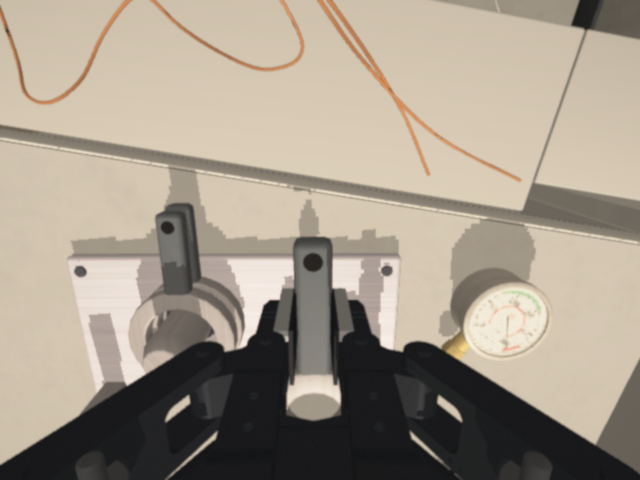

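```bash
python3 - <<'E'
from h import *
m=camera_model("side");p,M=tool()
print((w2p(m,p+M@np.array([25,0,-33]))-[180,240])*3+[1.3,10])
E
python3 -m jog '[[-1,-3,-0.7,0,0],[-1,-3,-0.7,10,0],[-1,-3,-0.7,20,0],[-1,-3,-0.7,28,0],[-1,-3,-0.7,35,0],[-1,-3,-0.7,35,0]]'
python3 - <<'E'
from h import *
rows([(637.7,55.8,-10,84.3)]);print(sense()["wrist_force"],sense()["torque"])
cv2.imwrite("pics/w29.png",snapshot("wrist")[:,:,::-1])
crop(snapshot("side")[:,:,::-1],180,240,400,440,3,"pics/s29.png")
E
```

```text
[146.37214752 444.04929912]
clock: 35.7
position: [636.6, 55.4, 32.9]
tcp_rot: [-2.328, -2.109, 0.002]
wrist_force: [0.8, -0.0, -0.1]
finger_gap: 14.2
at [636.6  55.4  32.9] yaw 84.3
[0.5, 1.1, 42.9, 0.0]
[ 0.81231986 -0.02047616 -0.08900839] [0.09410657 0.00850329 0.01939146]
```

View pics/s29.png

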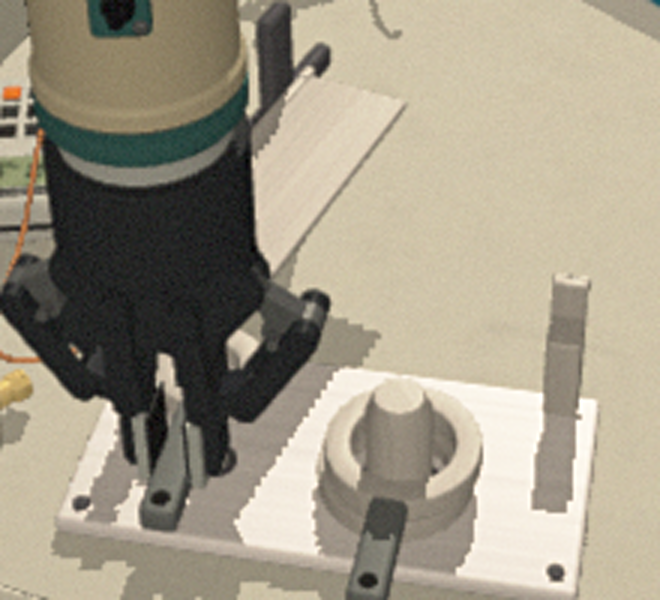

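View pics/w29.png

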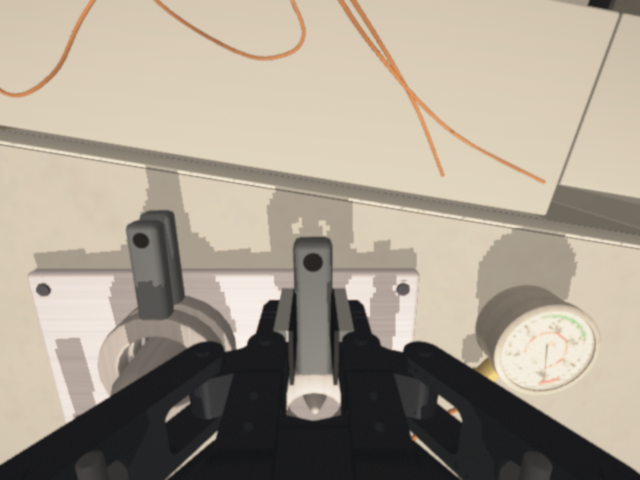

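```bash
python3 -m jog '[[-1,0.5,1,8,0],[-1,0.5,1,16,0],[-1,0.5,1,24,0],[-1,0.5,1,31,0],[-1,0.5,1,37,0],[-1,0.5,1,40,0],[-1,0.5,1,40,0]]'
```

```text
clock: 36.67
position: [638.1, 55.9, -6.5]
tcp_rot: [-2.328, -2.109, 0.0]
wrist_force: [-0.7, -0.5, -1.1]
finger_gap: 14.3
```

```bash
python3 -m jog '[[-1,0,0,1.5,0],[-1,0,0,3,0],[-1,0,0,3,0]]'
python3 - <<'E'
from h import *
rows([]);print(sense()["wrist_force"],sense()["torque"])
crop(snapshot("side")[:,:,::-1],180,240,400,440,3,"pics/s30.png")
E
```

```text
clock: 37.05
position: [638.1, 55.8, -9.3]
tcp_rot: [2.329, 2.109, -0.0]
wrist_force: [0.2, -0.4, -0.6]
finger_gap: 13.8
at [638.1  55.8  -9.3] yaw 84.3
[ 0.21508056 -0.38310789 -0.61510303] [ 0.08801169  0.01652485 -0.03088208]
```

View pics/s30.png

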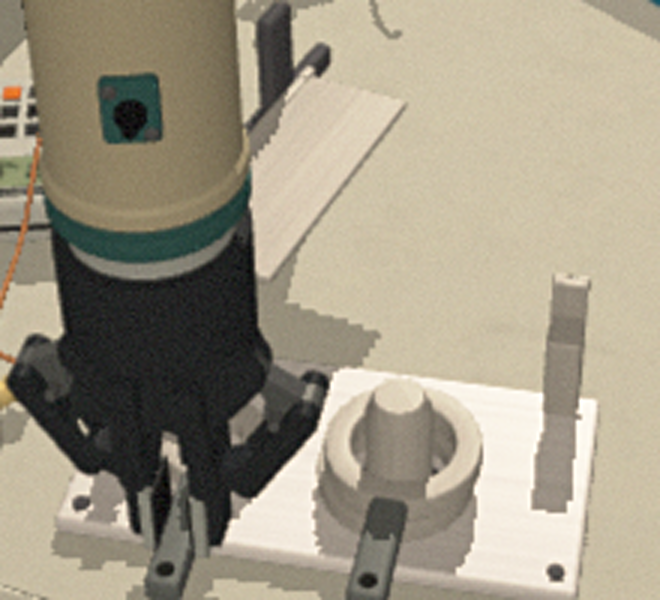

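```bash
python3 -m jog '[[-0.3,0,0,0,0],[-0.3,0,0,0,0],[-0.3,0,0,0,0],[-0.3,0,0,-15,0],[-0.3,0,0,-50,0],[-0.3,0,0,-110,0],[-0.3,0,0,-160,0],[-0.3,-30,0,-200,0]]'
python3 - <<'E'
from h import *
rows([]);print(sense()["wrist_force"],sense()["torque"])
crop(snapshot("side")[:,:,::-1],180,240,400,440,3,"pics/s31.png")
cv2.imwrite("pics/w31.png",snapshot("wrist")[:,:,::-1])
E
```

```text
clock: 38.1
position: [635.7, 29.6, 194.8]
tcp_rot: [2.323, 2.115, 0.008]
wrist_force: [-0.6, -0.5, -0.5]
finger_gap: 30.0
at [635.7  29.6 194.8] yaw 84.6
[-0.5744322  -0.47347464 -0.54955803] [-0.05333829 -0.05809449 -0.00650094]
```

View pics/s31.png

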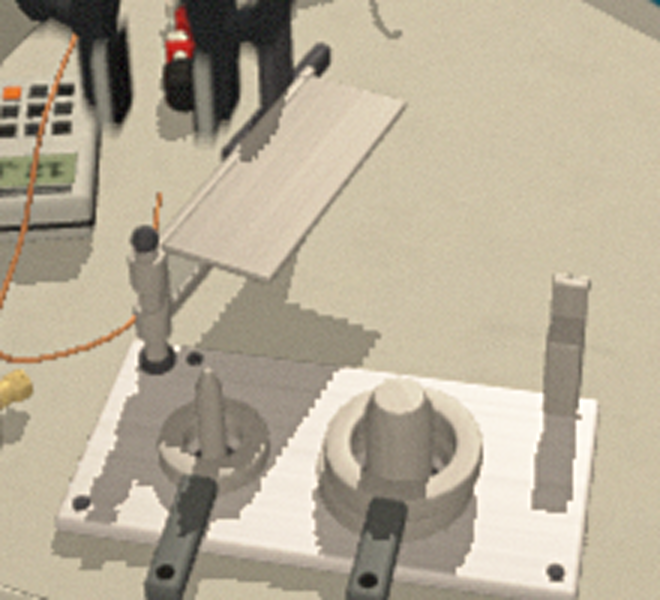

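View pics/w31.png

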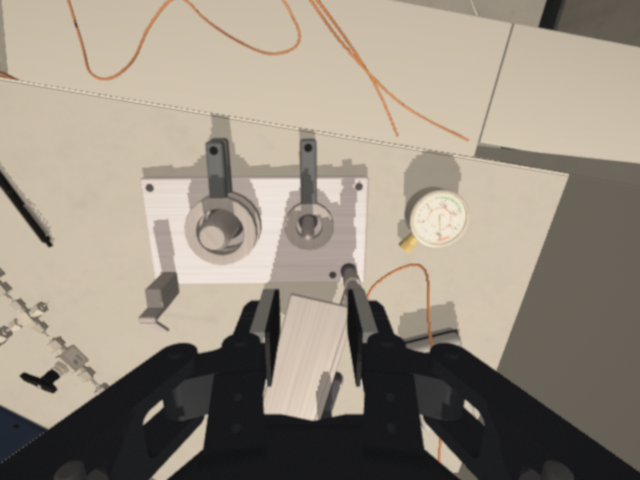

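```bash
python3 - <<'E'
from h import *
rows([(628.5,-187.5,180,69.2)])
E
```

```text
at [638.2  23.  196.5] yaw 84.1
[-210.3, 11.9, 16.8, 14.9]
```

```bash
python3 -m jog '[[0.5,-30,2,0,3],[0.5,-75,4,0,7],[0.5,-120,7,0,11],[0.5,-165,9,5,15],[0.5,-200,11,15,15],[0.5,-210,12,15,15],[0.5,-210,12,15,15],[0.5,-210,12,15,15]]'
python3 - <<'E'
from h import *
rows([(628.5,-187.5,88,69.2)])
m=camera_model("wrist");print(w2p(m,(628.5,-187.5,122)))
i=snapshot("wrist")[:,:,::-1];cv2.imwrite("pics/w32.png",i)
import pickle;pickle.dump(m,open("w32.pkl","wb"))
E
```

```text
clock: 39.2
position: [627.0, -181.2, 176.4]
tcp_rot: [-2.58, -1.791, -0.003]
wrist_force: [-0.9, -0.2, 1.2]
finger_gap: 63.9
at [ 627.  -181.2  176.4] yaw 69.5
[-5.5, 3.6, 88.4, 0.3]
[317.9480027  257.38547634]
```

View pics/w32.png

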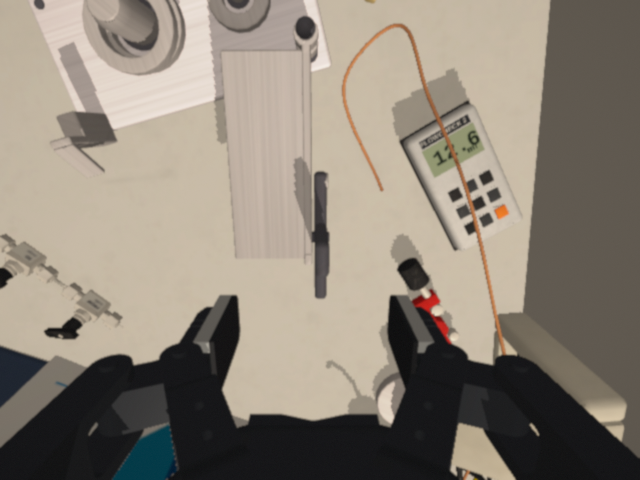

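```bash
python3 -m jog '[[0.5,-5,4.5,30,0],[0.5,-5,4.5,60,0],[0.5,-5,4.5,80,0],[0.5,-5,4.5,88,0],[0.5,-5,4.5,88,0]]'
python3 - <<'E'
from h import *
rows([(628.5,-187.5,88,69.2)]);i=snapshot("wrist")[:,:,::-1];cv2.imwrite("pics/w33.png",i)
E
```

```text
clock: 39.88
position: [629.1, -189.9, 87.9]
tcp_rot: [-2.583, -1.788, -0.0]
wrist_force: [0.4, 0.1, -0.4]
finger_gap: 64.0
at [ 629.1 -189.9   87.9] yaw 69.4
[2.0, -1.4, -0.1, 0.2]
```

View pics/w33.png

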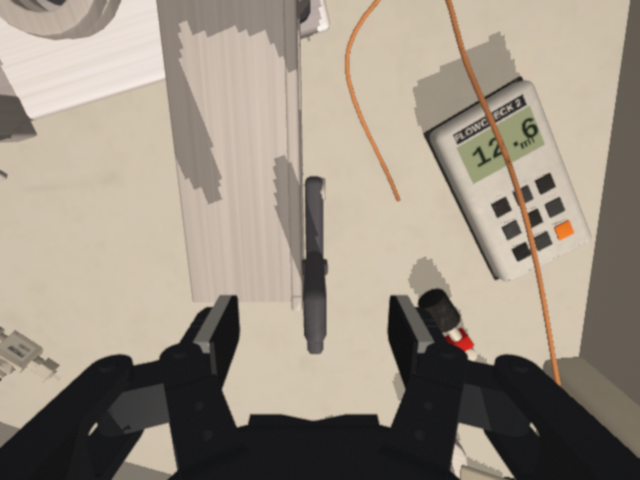

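```bash
python3 -m jog '[[0.5,0,0,5,0],[-1,0,0,5,0],[-1,0,0,5,0],[-1,0,0,5,0],[-1,0,0,5,0],[-1,0,0,5,0]]'
python3 -m jog '[[-1,4,0,-4,0],[-1,9,0,-8,0],[-1,14,0,-11.5,0],[-1,20,0,-14.5,0],[-1,20,0,-14.5,0]]'
python3 - <<'E'
from h import *
H=np.array([668.5,-51.7]);p,M=tool();r=p[:2]-H;L=[]
u=np.degrees(np.arctan2(r[1],r[0]));print("r",np.hypot(*r),"ang",u)
for d in [-4,-8,-16,-24,-32,-40,-47,-54]:
    c,s=np.cos(np.radians(d)),np.sin(np.radians(d));q=H+np.array([[c,-s],[s,c]])@r
    L.append((q[0],q[1],p[2],69.4+d))
rows(L);print(sense()["wrist_force"])
crop(snapshot("side")[:,:,::-1],180,200,400,400,3,"pics/s34.png")
E
```

```text
clock: 40.67
position: [628.9, -190.6, 83.1]
tcp_rot: [2.584, 1.787, 0.0]
wrist_force: [-0.3, -0.4, 3.2]
finger_gap: 8.0
clock: 41.3
position: [635.4, -170.3, 96.5]
tcp_rot: [-2.581, -1.787, 0.001]
wrist_force: [0.1, 0.2, -16.8]
finger_gap: 8.0
r 123.13608309060272 ang -105.57057248355498
at [ 635.4 -170.3   96.5] yaw 69.4
[-0.5, -8.6, 0.0, 4.0]
[-0.3, -17.2, 0.0, 8.0]
[1.8, -34.2, 0.1, 16.0]
[6.2, -50.8, 0.1, 24.0]
[12.9, -66.6, 0.1, 32.0]
[21.8, -81.4, 0.2, 40.0]
[31.1, -93.1, 0.2, 47.0]
[41.8, -103.7, 0.2, 54.0]
[  0.14438622   0.20586995 -16.78838702]
```

View pics/s34.png

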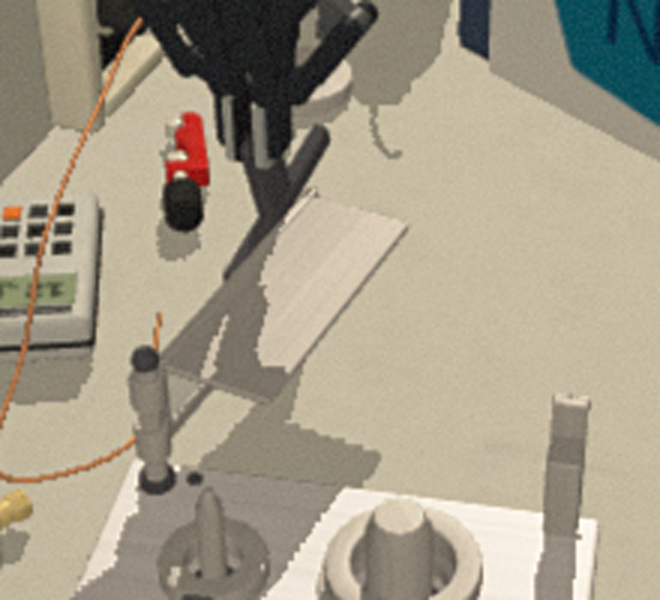

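```bash
python3 -m jog '[[-1,-0.5,-8.6,0,4],[-1,-0.3,-17.2,0,8],[-1,1.8,-34.2,0,16],[-1,6.2,-50.8,0,24],[-1,12.9,-66.6,0,32],[-1,21.8,-81.4,0,40],[-1,31.1,-93.1,0,47],[-1,31.1,-93.1,0,47]]'
python3 - <<'E'
from h import *
H=np.array([668.5,-51.7]);p,M=tool();r=p[:2]-H;L=[]
u=np.degrees(np.arctan2(r[1],r[0]));print("r",np.hypot(*r),"ang",u)
for d in [-5,-12,-19,-24,-28]:
    c,s=np.cos(np.radians(d)),np.sin(np.radians(d));q=H+np.array([[c,-s],[s,c]])@r
    L.append((q[0],q[1],p[2],22.4+d))
L.append((545.3,-49.7,96.5,-5.8))
rows(L);print(sense()["wrist_force"])
crop(snapshot("side")[:,:,::-1],180,200,400,400,3,"pics/s35.png")
E
```

```text
clock: 42.35
position: [559.5, -107.1, 96.6]
tcp_rot: [-3.079, -0.611, -0.001]
wrist_force: [3.3, 0.4, -25.5]
finger_gap: 8.2
r 122.27908184973394 ang -153.0601828211136
at [ 559.5 -107.1   96.6] yaw 22.4
[-0.4, -10.7, 0.0, 5.0]
[0.7, -25.6, 0.1, 12.0]
[3.5, -40.2, 0.1, 19.0]
[6.6, -50.4, 0.1, 24.0]
[9.8, -58.4, 0.1, 28.0]
[8.8, -58.5, 0.2, 28.2]
[  3.31710243   0.35327335 -25.45497586]
```

View pics/s35.png

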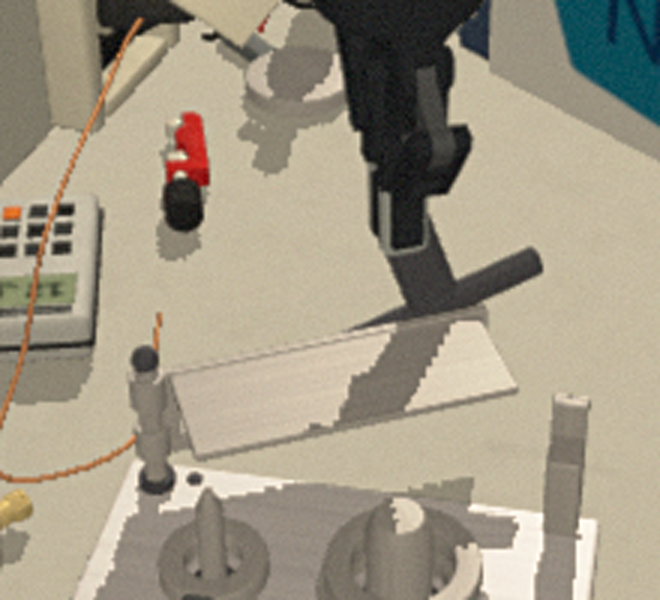

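```bash
python3 -m jog '[[-1,-0.4,-10.7,0,5],[-1,0.7,-25.6,0,12],[-1,3.5,-40.2,0,19],[-1,6.6,-50.4,0,24],[-1,9,-58.4,0,28],[-1,9,-58.4,0,28],[-1,9,-58.4,0,28]]'
python3 - <<'E'
from h import *
rows([(545.3,-49.7,96.5,-5.8)]);print(sense()["wrist_force"],sense()["torque"])
crop(snapshot("side")[:,:,::-1],180,250,420,430,3.3,"pics/s36.png")
cv2.imwrite("pics/w36.png",snapshot("wrist")[:,:,::-1])
E
```

```text
clock: 43.28
position: [546.3, -50.5, 96.7]
tcp_rot: [-3.136, 0.151, -0.001]
wrist_force: [4.4, 2.0, -26.4]
finger_gap: 8.0
at [546.3 -50.5  96.7] yaw -5.5
[-1.0, -0.7, 0.2, 0.3]
[  4.3789987    1.95621069 -26.37381351] [ 0.4286725  -0.46964142  0.2108986 ]
```

View pics/s36.png

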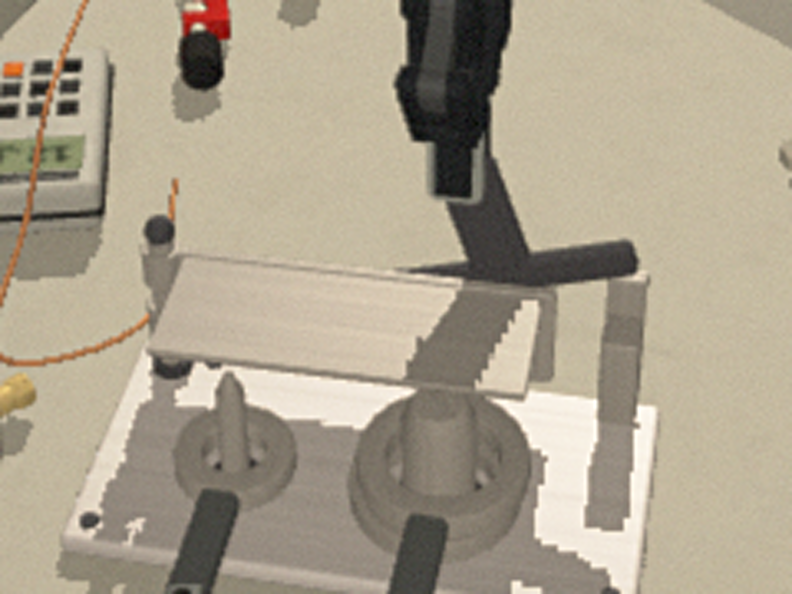

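View pics/w36.png

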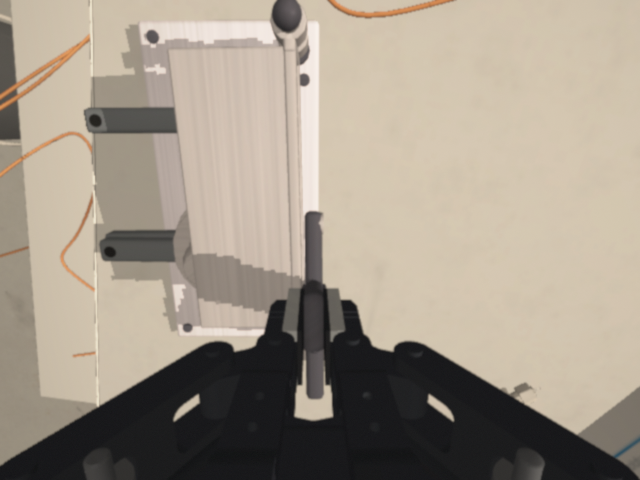

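```bash
python3 -m jog '[[-1,-1,-2,0,0.3],[-1,-1,-4,0,0.3],[-1,-1,-4,0,0.3]]'
python3 - <<'E'
from h import *
rows([(545.3,-49.7,96.5,-5.8)]);print(sense()["wrist_force"],sense()["torque"])
E
```

```text
clock: 43.75
position: [546.1, -49.0, 96.7]
tcp_rot: [3.137, -0.164, 0.002]
wrist_force: [4.8, -1.8, -27.4]
finger_gap: 8.3
at [546.1 -49.   96.7] yaw -6.0
[-0.7, 0.7, 0.2, -0.2]
[  4.76014229  -1.77404261 -27.44670898] [-0.41468931 -0.82933791  0.14594006]
```

```bash
python3 -m jog '[[-1,-6,-1,3,0],[-1,-11,-1,6.5,0],[-1,-16,-1,10.5,0],[-1,-20,-1,14.5,0],[-1,-20,-1,14.5,0]]'
python3 - <<'E'
from h import *
rows([]);print(sense()["wrist_force"],sense()["torque"])
crop(snapshot("side")[:,:,::-1],180,250,420,430,3.3,"pics/s37.png")
crop(snapshot("top")[:,:,::-1],165,170,325,330,3.7,"pics/t37.png")
E
```

```text
clock: 44.38
position: [529.4, -47.2, 87.4]
tcp_rot: [3.134, -0.164, 0.014]
wrist_force: [-2.8, -4.3, 13.0]
finger_gap: 8.5
at [529.4 -47.2  87.4] yaw -6.0
[-2.84170702 -4.31269517 12.95726167] [-1.0109559   0.21291554  0.19922473]
```

View pics/s37.png

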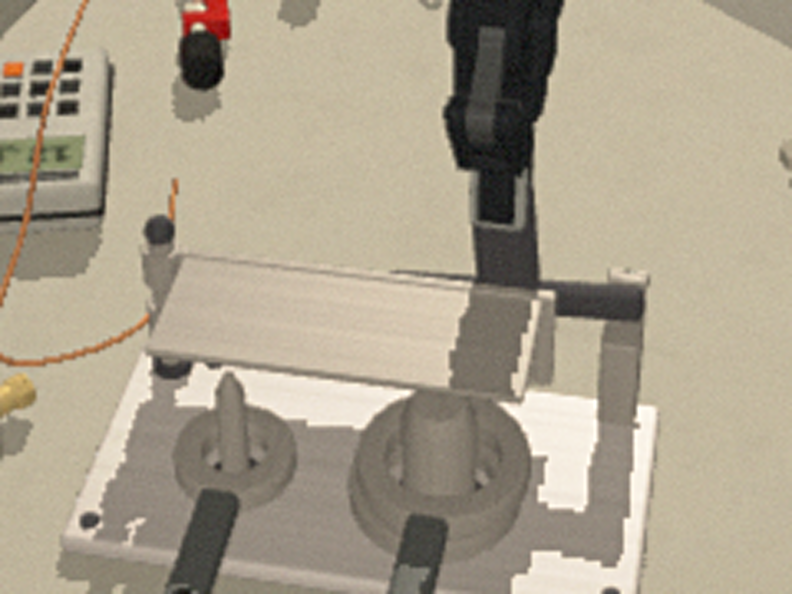

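```bash
python3 -m jog '[[0,0,0,0,0],[0,0,0,0,0],[0,0,0,0,0],[0,0,0,-20,0],[0,0,0,-60,0],[0,0,0,-110,0],[0,0,0,-160,0],[0,-30,0,-210,0]]'
python3 -m jog '[[0,-50,0,-60,0],[0,-100,0,-100,0],[0,-100,0,-100,0],[0,-100,0,-100,0]]'
python3 - <<'E'
from h import *
rows([]);print(sense()["wrist_force"])
crop(snapshot("side")[:,:,::-1],180,250,420,430,3.3,"pics/s38.png")
t=snapshot("top")[:,:,::-1];cv2.imwrite("pics/t38.png",t)
cv2.imwrite("pics/w38.png",snapshot("wrist")[:,:,::-1])
E
```

```text
clock: 45.48
position: [496.9, -41.8, 294.4]
tcp_rot: [-3.136, 0.164, -0.003]
wrist_force: [-0.0, -0.5, 1.1]
finger_gap: 42.9
clock: 45.98
position: [396.5, -31.7, 393.2]
tcp_rot: [3.136, -0.164, 0.004]
wrist_force: [0.7, -0.1, 0.5]
finger_gap: 42.8
at [396.5 -31.7 393.2] yaw -6.0
[ 0.73345465 -0.06755955  0.54681136]
```

View pics/s38.png

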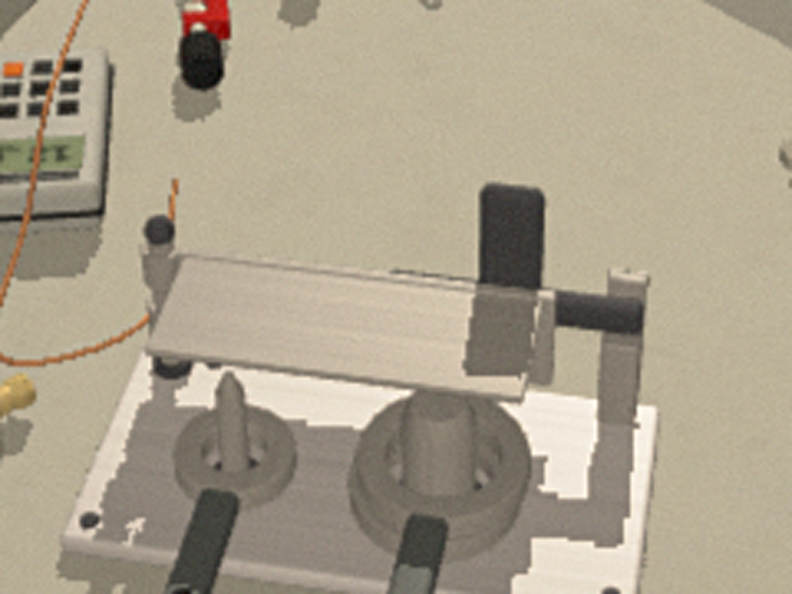

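View pics/t38.png

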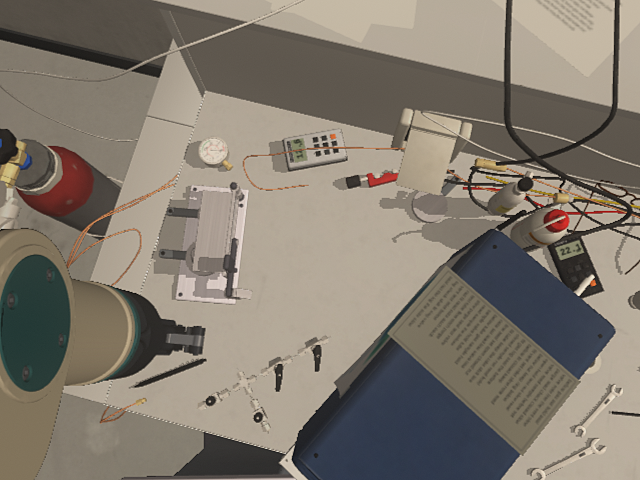

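View pics/w38.png

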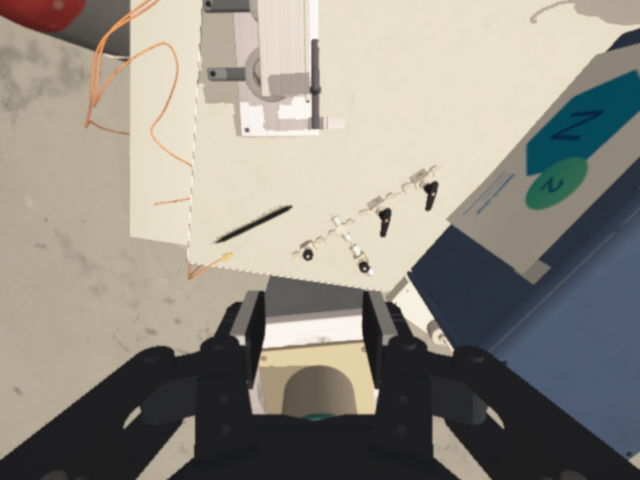

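```bash
python3 - <<'E'
from h import *
a=cv2.imread("pics/side0.png",0).astype(np.float32);b=cv2.cvtColor(snapshot("side"),cv2.COLOR_RGB2GRAY).astype(np.float32)
A=cv2.imread("pics/top0.png",0).astype(np.float32);T=cv2.cvtColor(snapshot("top"),cv2.COLOR_RGB2GRAY).astype(np.float32)
for n,(x0,y0,x1,y1) in dict(tab=(318,298,352,345),barend=(345,330,385,385),lipend=(290,340,350,378)).items():
    print(n,cv2.phaseCorrelate(a[y0:y1,x0:x1].copy(),b[y0:y1,x0:x1].copy(),cv2.createHanningWindow((x1-x0,y1-y0),cv2.CV_32F)))
for n,(x0,y0,x1,y1) in dict(gate=(205,235,260,300),blind=(400,180,450,228)).items():
    print(n,cv2.phaseCorrelate(A[y0:y1,x0:x1].copy(),T[y0:y1,x0:x1].copy(),cv2.createHanningWindow((x1-x0,y1-y0),cv2.CV_32F)))
v=np.hstack([a[290:410,280:400],b[290:410,280:400]]);cv2.imwrite("pics/cmp.png",cv2.resize(v,None,fx=3.2,fy=3.2,interpolation=cv2.INTER_CUBIC))
E
```

```text
tab ((0.14278229213716287, -0.20606401126812202), 0.6584438913398318)
barend ((-0.1526312309117266, -0.06487109284342552), 0.9260187856356303)
lipend ((-0.021977454127735996, -0.09010251183615736), 0.7679777785142263)
gate ((0.01768990255303038, -0.12437912619453328), 0.9989852396426377)
blind ((0.05713926644069289, -0.012566142784493195), 0.9876753399769466)[ WARN:0@2.085] global loadsave.cpp:1063 imwrite_ Unsupported depth image for selected encoder is fallbacked to CV_8U.
```

View pics/cmp.png

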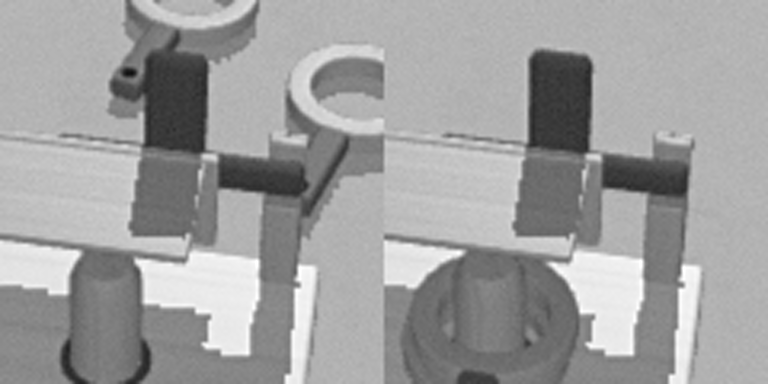

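```bash
python3 - <<'E'
from h import *
print(sense()["clock"]);print(sign_off())
E
```

```text
46.225
the job is handed in; nothing more can be done
None
```

The job is done and handed in at 46 s: I lifted the latch, swung the gate to about 1.3 rad, and put away the spacers. Two large ones are stacked on the thick post and one small one is on the thin post, all flat with handles to the open side. I then swung the gate shut with the latch held up and lowered the bar behind the catch. I saw only three spacers in the pictures, so I took the fourth to be absent.

**Final checks:**
- Comparing the last pictures with the start ones, the tab, bar end, gate and blind plate all match to within 0.3 px. So the gate is shut, the latch is down, and the blind plate has not moved.
- The wrist force was about zero, with the gripper well clear.

**What went wrong or disagreed:**
- **First grasp:** the first grasp of a large ring missed, because the open finger tips sit farther back than I had assumed. I repeated it lower and it held.
- **Knocked spacer:** one large spacer had been knocked aside mid-run. I found it again with the wrist camera and picked it up.
- **Side camera:** it reads about 8 mm off in y against the top and wrist cameras, so I took world positions from those two. I used the side camera only for before-and-after comparison and rough height checks.
- **Large rings:** both were let go a little above their final position and dropped down the post, the first by about 11 mm. I judged that they lie flat only from the pictures.

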